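Punch the batch tag with the automatic punch

ROBOT

A 7-joint arm with a two-finger parallel gripper is mounted at the origin on a cart in front of the work surface, level with it; the furniture and walls round the work are solid. World frame = base frame: x ahead of the robot, y to its left, z up, the work surface at z = 0. Lengths are in m, angles in rad, forces in N, time in s.
With the tool pointing down it reaches from about 0.35 to 0.9 m from the base axis. Payload 8.1 kg.
Tool frame: the origin (TCP) lies between the finger pads; the fingertips stand 8 mm ahead of it and the grasp point (between the pads) lies 11 mm behind it (arm.tcp_to_tips is the distance from the TCP to the fingertips, in m); z points along the fingers, x is the direction in which the jaws open and shut, and the axes are right-handed (so a half turn about z gives the same grasp; the last joint's range is limited). The gripper opens to 92 mm and grips with 3 to 60 N. Pads are 19 mm wide; open, the fingers measure 130 mm over their backs; the gripper's body (75 mm by 190 mm) begins 47 mm behind the grasp point.
Start: joints at [1.233, 0.434, 0.025, 1.573, -0.012, 1.134, -0.075], TCP at [0.145, -0.608, 0.235] pointing down, gripper open.
Joint ranges: [-2.62, 2.62], [-0.44, 2.09], [-1.27, 1.32], [0.08, 2.57], [-1.32, 4.46], [0.12, 2], [-2.74, 2.74]. Speed limits (rad/s): [2.22, 2.22, 3.01, 3.01, 3.14, 3.14, 3.14].

INTERFACE

Orientations are given as a rotation vector (axis times angle).
In Python, from cell import arm, eyes gives the robot as it stands.
- The arm moves only by the tool play_rows, never from a script. Its argument "rows" is a list of rows, each a list of 3 entries, a list of its own where there are three numbers: the shift along the tool's x, y, z each as a share of 50 cm, from -1 to 1, then the turn, a rotation vector about the tool's x, y, z each as a share of 60 degrees, from -1 to 1, then the opening, from -1 (shut) to 1 (fully open), so that 0 is half open. In form: [[[dx, dy, dz], [ax, ay, az], grip], ...]. A call has 1 to 10 rows; each row is the pose to reach, as a shift and turn from the pose commanded when the call began, along the tool's axes at that moment; what a row does not reach only later rows make up. A row lasts 1/10 s, in which the tool goes at most 50 mm and 8.59 degrees, less where a joint would pass 70% of its speed; a pose out of reach is approached as far as the arm can. A call with a number of a shift or a turn outside -1 to 1 is refused whole. A call with a gripper value outside its range is refused whole. The fingers move at their own pace and stop on an object; "newtons" is the grip in N (left out, the last holds). Time passes only in rows, so rows that repeat a pose let the fingers close. It gives the time, the measured TCP pose, the force and the opening at its end, in the units of the state.
- arm.observe(): the state, without advancing time (a new reading comes with each control period).
- eyes.get_image(name): name is "side" or "top" or "wrist"; returns (picture, depth): 420x560x3 uint8, red, green, blue; 420x560 float32, m along the optical axis (not along the pixel's ray), 0 where there is no reading.
- eyes.get_calibration(name): a dict with "intrinsics" (3x3 intrinsics, pixels), "k1" (the pictures are not rectified: a ray, as slopes to the right and down, at radius r is drawn at 1 + k1 r^2 times it, then the intrinsics apply), "R" (3x3) and "t" (3): a world point X has camera coordinates R X + t. Camera axes: x right, y down, z forward; pixel columns grow to the right and rows downward; lengths in m; the calibration is good to about 2 mm. A picture is of the moment at which its call begins: read the wrist's pose just before it. get_calibration takes no time and is no camera call; for the wrist camera it gives the pose at the moment of the call.
- arm.sign_off(): hands the job in, once; it reports no verdict.
The state is a dict: "clock": time; "joints": joint angles; "dq": joint speeds; "joint_efforts": joint torques, N m; "position": TCP position; "ee_rot": TCP orientation; "force": force on the tool from outside, world axes, zero at the start; "ft_torque": the same for the moment, N m; "width": opening from 0.0 (shut) to 1.0 (fully open).
Only numpy, scipy, OpenCV 4.12 (cv2) and the standard library are available. Lean on these libraries where they do the work, as an engineer would, in place of code of your own. Each camera call takes 0.05 s, during which the arm holds its last target.

TASK

Switch on the hold-down of the marking nest by pulling its knob straight out until it clicks and stays out. Then take the automatic punch from its stand and, holding it upright, press it down on the tag until its spring trips: first in the middle of the round frame, then in the middle of the square frame, and nowhere else. Finally hang the punch upright in its stand again, without knocking over or shifting the bottles, the jar and the ring cutter, and leave the knob out.

Things in the scene. Friction and masses are not known exactly. Their poses are not given: they have to be found in the camera images.
- punch_grip (a point): middle of the grip of the automatic punch, an upright steel tool 161 mm long, 0.27 kg, its z axis up along it. Grip: round, 30 mm diameter, from 38 mm below to 35 mm above this point. Under it a collar, 46 mm diameter, underside 45 mm below this point; then a 25 mm barrel and nose ending 93 mm below. It hangs by the collar in the stand.
- punch_point (a point): the blunt point (5 mm diameter) at the lower end of the punch's 8 mm plunger: 115 mm below punch_grip while the plunger is out; about 15 mm above the table while the punch hangs in the stand
- punch_plunger (a joint): how far the plunger is pushed into the punch, m: 0 = out, 0.012 = fully in. It resists with 9 N at first, rising to 13 N at 0.004; then the spring trips and the force collapses, to about 4 N at 0.011, before the hard stop. Above 0.009 counts as tripped. When the punch is lifted the plunger springs out again, ready for the next press.
- nest: marking nest: fixed grey block 84 mm (x) by 200 mm (y), 22 mm high, origin mid underside, z up. On it a steel tag 56 by 126 mm, top 25 mm above the table, with a round and a square frame of thin wire (29 mm across, 1.5 mm high). At y = +72 mm the pull knob, between guard ears at x = -36 and +36 mm (5 mm thick, 34 mm long in y, tops 55 mm above the table).
- ring_field (a point): middle of the round frame, on the upper face of the tag, in the nest frame at (0, -5, 25) mm
- square_field (a point): middle of the square frame, on the upper face of the tag, in the nest frame at (0, -62, 25) mm
- knob_grip (a point): middle of the waist of the black round pull knob, where to grip it from above, fingers closing along the nest's y axis (clear of the ears). Waist 29 mm, rims 33 mm diameter. The head reaches from 12 mm below to 11 mm above this point, which is 53 mm above the table (31 mm above the nest's top) with the knob in.
- hold_knob (a joint): how far the knob is pulled out (straight up), m: 0 = in (off), 0.013 = fully out (on). It resists with up to about 6 N, clicks over at about 0.0065 and then goes to and stays at 0.013 by itself. Above 0.010 counts as on.
- stand_mouth (a point): middle of the hole in the punch stand, at the upper face of its top plate, 85 mm above the table: fixed steel stand, 100 by 100 mm, one round hole of 34 mm diameter through the 10 mm plate, open below down to a base plate 6 mm above the table. The punch hangs in it, collar on the plate; punch_grip is then 45 mm above this point.
- bottle_a: squeeze bottle standing beside the punch stand, 57 mm diameter, 195 mm high, about 0.2 kg, origin at the centre of its underside. Leave it where it is.
- bottle_b: second squeeze bottle like bottle_a, on another side of the stand. Leave it where it is.
- jam_jar: jam jar beside the far side of the nest, 66 mm diameter, 100 mm high, origin at the centre of its underside. Leave it where it is.
- cutter: ring cutter beside the near side of the nest, 64 mm diameter, 35 mm high, origin at the centre of its underside. Leave it where it is.
There are look-alikes about, which are no part of the job. What is meant by the jam_jar is not pink or turquoise, and is the smaller of those in its own colour.

How it is judged:
By the outcome, as a careful person would: the job done as asked, in the order asked, and still so for the second after the job is handed in, with the robot touching nothing.
It also fails if it takes over 72 s, if anything falls off the work surface, if the arm or the gripper's body presses on something with over 40 N, if the wrist force passes 120 N, or if a joint passes its speed limit or range.

## Working session

There is one attempt and no reset: what is moved stays moved. The work goes in short steps, Python scripts to look and compute and a tool call to move; the robot and the scene stay as the last step left them, time stands still between calls to the robot, and variables do not carry over. Pictures are saved under pics/ and viewed, and the job is handed in when it is done.

Besides the shell and the picture viewer there is one more tool, called as a command line: name --argument value ..., lists and objects as JSON in quotes. play_rows: Moves the arm, as the interface text tells. Its arguments: {"type":"object","properties":{"rows":{"type":"array","items":{"type":"array"}},"newtons":{"type":"number"}},"required":["rows"]}

```bash
ls; mkdir -p pics; python3 - <<'E'
from cell import arm, eyes
import cv2,numpy as np
print(arm.observe())
for n in ["side","top","wrist"]:
    c=eyes.get_calibration(n); im,d=eyes.get_image(n)
    cv2.imwrite(f"pics/{n}0.png",im[:,:,::-1]); np.savez(f"{n}0.npz",im=im,d=d,**c)
    print(n,c)
E
```

```text
pics
{'clock': 0.0, 'joints': array([ 1.23340111,  0.43522516,  0.02496262,  1.57408954, -0.01161912,
        1.13398943, -0.07506862]), 'dq': array([ 2.63007202e-04,  9.17442961e-04,  3.59023086e-04, -3.34323931e-05,
        1.20842852e-03,  1.47848176e-04,  8.99313306e-05]), 'joint_efforts': array([ 1.13356066e-04, -6.67849231e+01,  9.84904803e-01, -3.14457178e+01,
       -6.04145718e-02,  4.27598739e-02,  1.59487986e-04]), 'position': array([ 0.14524513, -0.60738095,  0.2339464 ]), 'ee_rot': array([-2.46562254e+00,  1.94546237e+00,  2.04281127e-03]), 'force': array([0.29677243, 0.4830708 , 0.36068214]), 'ft_torque': array([ 0.0381867 , -0.00724007,  0.04024315]), 'width': 0.9969125972428505}
side {'intrinsics': array([[537.51019102,   0.        , 276.46254732],
       [  0.        , 537.51019102, 209.13621895],
       [  0.        ,   0.        ,   1.        ]]), 'k1': 0.036662529476817855, 'R': array([[-0.9215195 , -0.38761911,  0.02352102],
       [-0.15160627,  0.30334128, -0.94074418],
       [ 0.35751552, -0.87048004, -0.33830039]]), 't': array([0.48564623, 0.20831075, 1.42754154])}
top {'intrinsics': array([[378.9431803 ,   0.        , 283.59642015],
       [  0.        , 378.9431803 , 209.54271471],
       [  0.        ,   0.        ,   1.        ]]), 'k1': -0.08936183626609248, 'R': array([[ 0.01003009, -0.99966934,  0.02367723],
       [-0.99445447, -0.01245116, -0.10442833],
       [ 0.10468861, -0.0224985 , -0.99425053]]), 't': array([-0.03618628,  0.54467184,  0.93403092])}
wrist {'intrinsics': array([[300.90496825,   0.        , 282.38597836],
       [  0.        , 300.90496825, 214.70323485],
       [  0.        ,   0.        ,   1.        ]]), 'k1': -0.006231931336142424, 'R': array([[ 0.23422392, -0.97218095, -0.00183392],
       [-0.93702482, -0.2262558 ,  0.26606916],
       [-0.2590823 , -0.06060133, -0.9639522 ]]), 't': array([-0.62503217, -0.03484164,  0.39085723])}
```

View pics/top0.png

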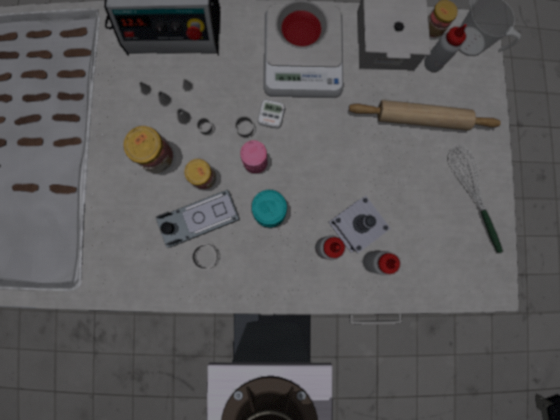

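View pics/side0.png

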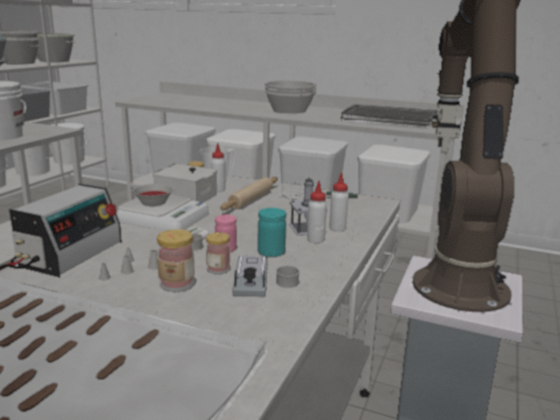

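View pics/wrist0.png

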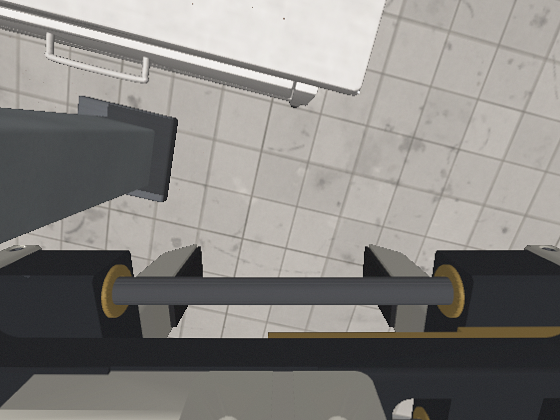

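```bash
cat > h.py <<'E'
import numpy as np,cv2
def load(n): return np.load(n+".npz")
def ray(c,u,v):
    K=c['intrinsics'];x=(np.asarray(u,float)-K[0,2])/K[0,0];y=(np.asarray(v,float)-K[1,2])/K[1,1]
    rd=np.hypot(x,y);r=rd.copy() if hasattr(rd,'copy') else rd
    for _ in range(20): r=rd/(1+c['k1']*r*r)
    s=1/(1+c['k1']*r*r)
    return np.stack([x*s,y*s,np.ones_like(x)],-1)
def p_depth(c,u,v,d):
    return (ray(c,u,v)*np.asarray(d)[...,None]-c['t'])@c['R']
def p_plane(c,u,v,z):
    r=ray(c,u,v)@c['R']; o=-c['R'].T@c['t']
    return o+r*((z-o[2])/r[...,2])[...,None]
def proj(c,X):
    p=np.asarray(X)@c['R'].T+c['t'];x=p[...,0]/p[...,2];y=p[...,1]/p[...,2];s=1+c['k1']*(x*x+y*y)
    K=c['intrinsics'];return np.stack([K[0,0]*x*s+K[0,2],K[1,1]*y*s+K[1,2]],-1)
def cloud(c):
    v,u=np.mgrid[0:420,0:560]
    return p_depth(c,u,v,c['d'])
E
python3 - <<'E'
from h import *
c=load('top0');P=cloud(c);d=c['d']
for n,(u,v) in dict(knob=(168,228),punch=(369,222),ba=(333,247),bb=(387,263),jar=(200,173),teal=(268,208),table=(300,280),nest=(209,213),plate=(350,215)).items(): print(n,P[v,u].round(4))
def crop(n,x0,y0,x1,y1,s):
    im=load(n)['im'][y0:y1,x0:x1,::-1]; return cv2.resize(im,None,fx=s,fy=s,interpolation=cv2.INTER_CUBIC)
cv2.imwrite('pics/cn.png',crop('top0',145,150,265,280,5)[:600]);cv2.imwrite('pics/cs.png',crop('top0',310,180,420,290,5))
z=P[...,2]
def blob(u0,v0,u1,v1,z0,z1):
    Q=P[v0:v1,u0:u1].reshape(-1,3);m=(Q[:,2]>z0)&(Q[:,2]<z1);Q=Q[m]
    print(len(Q),'mean',Q.mean(0).round(4),'min',Q.min(0).round(4),'max',Q.max(0).round(4));return Q
print('nest top');Q=blob(150,180,245,255,.018,.035);r=cv2.minAreaRect((Q[:,:2]*1000).astype(np.float32));print(r)
print('knob');blob(150,210,190,245,.059,.08)
print('stand plate');Q=blob(325,190,395,255,.075,.095);print(cv2.minAreaRect((Q[:,:2]*1000).astype(np.float32)))
print('punch');blob(345,205,385,240,.14,.19)
print('ba');blob(315,230,352,265,.1,.25);print('bb');blob(368,245,405,280,.1,.25)
print('jar');blob(182,155,218,192,.09,.12);print('cutter');blob(190,240,222,272,.028,.045);print('teal');blob(245,185,295,230,.05,.3)
E
```

```text
knob [0.4926 0.2527 0.0628]
punch [ 0.5048 -0.212   0.1757]
ba [ 0.4502 -0.1328  0.1795]
bb [ 0.4164 -0.2531  0.167 ]
jar [0.6229 0.1716 0.0977]
teal [0.5375 0.0077 0.13  ]
table [ 0.3661 -0.0747  0.0018]
nest [0.5345 0.1602 0.0225]
plate [ 0.5279 -0.1885  0.0858]
nest top
2363 mean [0.5228 0.1837 0.0247] min [0.4299 0.086  0.0181] max [0.6182 0.2968 0.035 ]
((508.27105712890625, 182.05963134765625), (158.80807495117188, 211.22589111328125), 37.66328430175781)
knob
140 mean [0.4925 0.2576 0.0636] min [0.4562 0.2428 0.0595] max [0.5073 0.2731 0.0677]
stand plate
1506 mean [ 0.5057 -0.2136  0.0861] min [ 0.4349 -0.2836  0.0758] max [ 0.5747 -0.1471  0.095 ]
((497.7203063964844, -224.09071350097656), (124.88520812988281, 101.39644622802734), 36.73779296875)
punch
180 mean [ 0.5066 -0.2128  0.1683] min [ 0.4925 -0.2318  0.1401] max [ 0.5212 -0.201   0.1786]
ba
510 mean [ 0.45   -0.1333  0.1523] min [ 0.4232 -0.1617  0.1014] max [ 0.4782 -0.1104  0.1963]
bb
553 mean [ 0.4161 -0.2538  0.1493] min [ 0.3889 -0.2865  0.101 ] max [ 0.4423 -0.2331  0.1966]
jar
565 mean [0.6269 0.178  0.0994] min [0.595  0.1481 0.09  ] max [0.6599 0.2097 0.1053]
cutter
111 mean [0.423  0.1731 0.0349] min [0.393  0.1392 0.0284] max [0.4553 0.2006 0.0406]
teal
1098 mean [0.5382 0.0063 0.125 ] min [ 0.4984 -0.0338  0.0508] max [0.5816 0.0472 0.133 ]
```

View pics/cn.png

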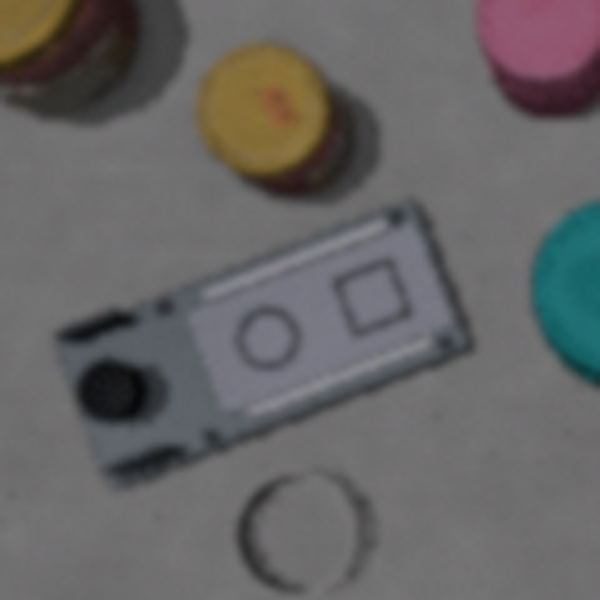

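View pics/cs.png

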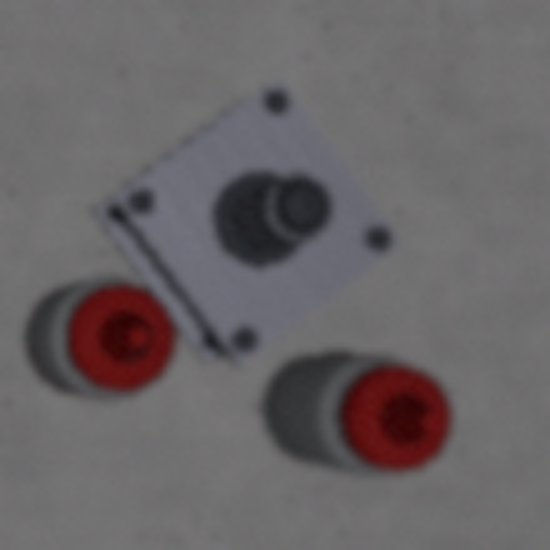

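```bash
python3 - <<'E'
from h import *
c=load('top0')
def q(x,y,x0,y0,z): return p_plane(c,(x+.5)/5-.5+x0,(y+.5)/5-.5+y0,z).round(4)
N=lambda x,y,z:q(x,y,145,150,z)
S=lambda x,y,z:q(x,y,310,180,z)
r=N(268,337,.026);s=N(372,298,.026);k=N(113,390,.064)
print('ring',r,'sq',s,'knob',k,'dist',np.linalg.norm(r-s),np.linalg.norm((k-r)[:2]))
print(np.degrees(np.arctan2(*(k-s)[[1,0]])))
for p in [(52,335),(412,203),(470,348),(113,487)]: print('nestcorner',N(*p,.022))
for p in [(276,101),(142,202),(377,238),(245,340)]: print('screw',S(*p,.087))
print('punchtop',S(302,208,.176),'cutter',N(308,533,.035),'jar',N(266,112,.1))
E
```

```text
ring [0.5236 0.1868 0.026 ] sq [0.5442 0.1344 0.026 ] knob [0.4935 0.2543 0.064 ] dist 0.056303818698202016 0.0739071038534186
112.92118725286716
nestcorner [0.5235 0.299  0.022 ]
nestcorner [0.5939 0.1158 0.022 ]
nestcorner [0.5196 0.0843 0.022 ]
nestcorner [0.4465 0.2644 0.022 ]
screw [ 0.5651 -0.2247  0.087 ]
screw [ 0.5154 -0.1592  0.087 ]
screw [ 0.4993 -0.2733  0.087 ]
screw [ 0.45   -0.2085  0.087 ]
punchtop [ 0.5065 -0.2142  0.176 ] cutter [0.425 0.162 0.035] jar [0.6248 0.1765 0.1   ]
```

```bash
cat >> h.py <<'E'
from scipy.spatial.transform import Rotation as Ro
def want(jaw_deg):
    a=np.radians(jaw_deg);x=np.array([np.cos(a),np.sin(a),0]);z=np.array([0,0,-1.]);return np.stack([x,np.cross(z,x),z],1)
def move(s,pos,jaw_deg,Rt=None):
    R0=Ro.from_rotvec(s['ee_rot']).as_matrix();Rt=want(jaw_deg) if Rt is None else Rt
    d=R0.T@(np.asarray(pos)-s['position']);t=Ro.from_matrix(R0.T@Rt).as_rotvec()
    return (d/.5).round(4),(t/np.radians(60)).round(4),'mm',(d*1000).round(1),'deg',np.degrees(t).round(2)
E
python3 - <<'E'
from h import *;from cell import arm
s=arm.observe();R0=Ro.from_rotvec(s['ee_rot']).as_matrix();print(R0.round(3))
c=load('wrist0');o=-c['R'].T@c['t'];print('cam in tool',R0.T@(o-s['position']),'cam axes in tool',(R0.T@c['R'].T).round(3))
print('jaw',np.degrees(np.arctan2(R0[1,0],R0[0,0])))
for p,j in [((.43,-.22,.36),74),((.43,-.22,.36),-106),((.43,-.22,.36),-76.6)]: print(j,move(s,p,j))
E
```

```text
[[ 0.233 -0.973 -0.   ]
 [-0.973 -0.233  0.001]
 [-0.001  0.    -1.   ]]
cam in tool [ 0.00081485 -0.07145335 -0.15076471] cam axes in tool [[ 1.     0.002 -0.   ]
 [-0.002  0.964  0.266]
 [ 0.001 -0.266  0.964]]
jaw -76.55074107129501
74 (array([-0.6216, -0.7341, -0.2511]), array([-1.4000e-03,  6.0000e-04, -2.5092e+00]), 'mm', array([-310.8, -367. , -125.5]), 'deg', array([-9.0000e-02,  3.0000e-02, -1.5055e+02]))
-106 (array([-0.6216, -0.7341, -0.2511]), array([4.000e-04, 1.100e-03, 4.908e-01]), 'mm', array([-310.8, -367. , -125.5]), 'deg', array([2.000e-02, 6.000e-02, 2.945e+01]))
-76.6 (array([-0.6216, -0.7341, -0.2511]), array([0.0001, 0.0011, 0.0008]), 'mm', array([-310.8, -367. , -125.5]), 'deg', array([0.01, 0.07, 0.05]))
```

```bash
python3 - <<'E'
from h import *;from cell import arm
s=arm.observe();print(move(s,(.50,-.216,.34),-106))
E
```

```text
(array([-0.5968, -0.8721, -0.2111]), array([4.000e-04, 1.100e-03, 4.908e-01]), 'mm', array([-298.4, -436. , -105.6]), 'deg', array([2.000e-02, 6.000e-02, 2.945e+01]))
```

play_rows --rows '[[[-0.1,-0.14,-0.2],[0,0.001,0.2],1],[[-0.597,-0.872,-0.211],[0,0.001,0.49],1],[[-0.597,-0.872,-0.211],[0,0.001,0.49],1],[[-0.597,-0.872,-0.211],[0,0.001,0.49],1],[[-0.597,-0.872,-0.211],[0,0.001,0.49],1],[[-0.597,-0.872,-0.211],[0,0.001,0.49],1],[[-0.597,-0.872,-0.211],[0,0.001,0.49],1],[[-0.597,-0.872,-0.211],[0,0.001,0.49],1],[[-0.597,-0.872,-0.211],[0,0.001,0.49],1],[[-0.597,-0.872,-0.211],[0,0.001,0.49],1]]'

```text
clock: 1.15
position: [0.4652, -0.2537, 0.3333]
ee_rot: [1.891, -2.508, 0.001]
force: [-0.0, -1.4, -0.6]
width: 0.999
```

```bash
python3 - <<'E'
from h import *;from cell import arm
s=arm.observe();print(s['clock'],s['position'],s['dq'].round(2),move(s,(.50,-.216,.34),-106))
E
```

```text
1.15 [ 0.46523956 -0.25368892  0.33328349] [-0.69  0.16 -0.28 -0.36  0.08  0.21 -0.97] (array([-0.0916, -0.0461, -0.0135]), array([-0.0002, -0.0011,  0.0007]), 'mm', array([-45.8, -23.1,  -6.8]), 'deg', array([-0.01, -0.07,  0.04]))
```

play_rows --rows '[[[0,0,0],[0,0,0],1],[[0,0,0],[0,0,0],1],[[0,0,0],[0,0,0],1]]'

```text
clock: 1.45
position: [0.4635, -0.2564, 0.3326]
ee_rot: [1.889, -2.508, 0.001]
force: [-0.1, 0.5, 0.0]
width: 0.999
```

```bash
cat > snap.py <<'E'
import sys
from h import *;from cell import arm,eyes
def snap(n,tag):
    c=eyes.get_calibration(n);s=arm.observe();im,d=eyes.get_image(n)
    cv2.imwrite(f"pics/{n}{tag}.png",im[:,:,::-1]); np.savez(f"{n}{tag}.npz",im=im,d=d,pos=s['position'],rot=s['ee_rot'],**c)
    return s
if __name__=="__main__":
    s=snap(sys.argv[1],sys.argv[2]);print(s['clock'],s['position'],s['ee_rot'],s['force'],s['width'])
E
python3 snap.py wrist 1;python3 -c "
from h import *;from cell import arm
print(move(arm.observe(),(.50,-.216,.34),-106))"
```

```text
1.45 [ 0.46348703 -0.25641315  0.33263485] [ 1.88897894e+00 -2.50812139e+00  6.94961877e-04] [-0.10931262  0.47487035  0.00371637] 0.9986849506877634
(array([-0.0985, -0.0479, -0.0148]), array([ 0.0006, -0.0015, -0.0013]), 'mm', array([-49.3, -24. ,  -7.4]), 'deg', array([ 0.03, -0.09, -0.08]))
```

View pics/wrist1.png

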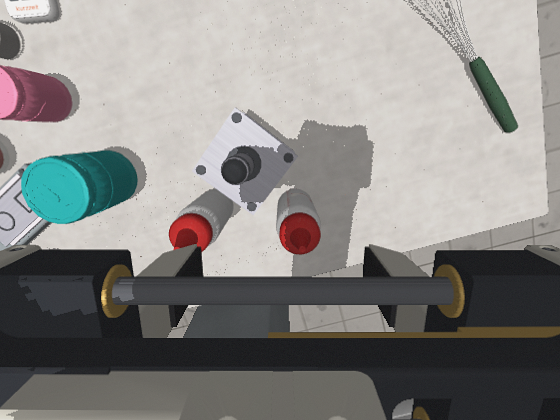

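```bash
python3 - <<'E'
from h import *
c=load('wrist1');P=cloud(c)
S=np.array([p_plane(c,np.array(u*1.),np.array(v*1.),.087) for u,v in [(237,117),(289,157),(252,207),(201,170)]]);print(S,S.mean(0))
im=c['im'];cv2.imwrite('pics/w1c.png',cv2.resize(im[100:280,150:350,::-1],None,fx=3.2,fy=3.2,interpolation=cv2.INTER_CUBIC))
def blob(u0,v0,u1,v1,z0,z1):
    Q=P[v0:v1,u0:u1].reshape(-1,3);m=(Q[:,2]>z0)&(Q[:,2]<z1);Q=Q[m];print(len(Q),Q.mean(0).round(4),Q.min(0).round(4),Q.max(0).round(4))
blob(215,140,265,190,.172,.182);blob(215,140,265,190,.14,.182)
print(P[170,236],P[235,190],P[235,300],P[130,238],P[60,200])
E
```

```text
[[ 0.56487188 -0.22731711  0.087     ]
 [ 0.49926568 -0.27675373  0.087     ]
 [ 0.44864075 -0.21047241  0.087     ]
 [ 0.51483448 -0.16110435  0.087     ]] [ 0.5069032 -0.2189119  0.087    ]
399 [ 0.5084 -0.2181  0.1751] [ 0.4962 -0.2298  0.1721] [ 0.5201 -0.2058  0.1783]
707 [ 0.5093 -0.2202  0.1703] [ 0.4931 -0.2331  0.1401] [ 0.5233 -0.2024  0.1783]
[ 0.50894698 -0.22122924  0.17533173] [ 0.45477961 -0.14931622  0.170474  ] [ 0.42342821 -0.26584518  0.17586741] [ 0.54961294 -0.22350833  0.08616052] [ 0.66201743 -0.18954527  0.00140633]
```

View pics/w1c.png

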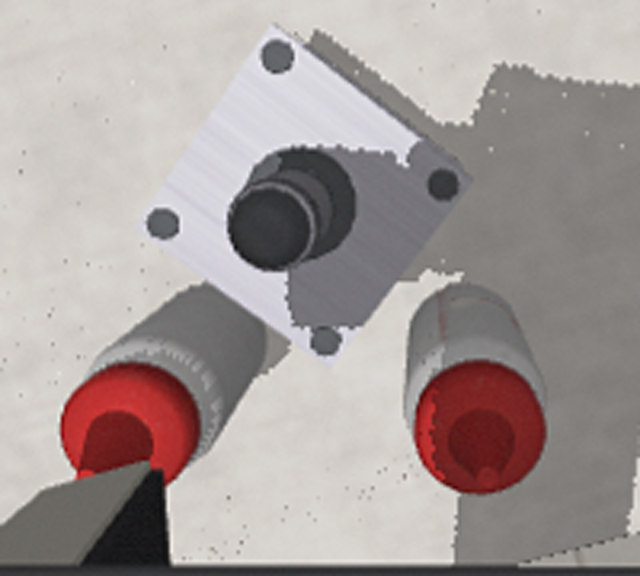

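```bash
python3 -c "
from h import *;from cell import arm
print(move(arm.observe(),(.47,.225,.32),-68.4))"
```

```text
(array([-0.9294,  0.254 ,  0.0241]), array([ 0.001 , -0.0013, -0.628 ]), 'mm', array([-464.7,  127. ,   12. ]), 'deg', array([  0.06,  -0.08, -37.68]))
```

play_rows --rows '[[[-0.929,0.254,0.024],[0.001,-0.001,-0.628],1],[[-0.929,0.254,0.024],[0.001,-0.001,-0.628],1],[[-0.929,0.254,0.024],[0.001,-0.001,-0.628],1],[[-0.929,0.254,0.024],[0.001,-0.001,-0.628],1],[[-0.929,0.254,0.024],[0.001,-0.001,-0.628],1],[[-0.929,0.254,0.024],[0.001,-0.001,-0.628],1],[[-0.929,0.254,0.024],[0.001,-0.001,-0.628],1],[[-0.929,0.254,0.024],[0.001,-0.001,-0.628],1],[[-0.929,0.254,0.024],[0.001,-0.001,-0.628],1],[[-0.929,0.254,0.024],[0.001,-0.001,-0.628],1]]'

```text
clock: 2.5
position: [0.4696, 0.2284, 0.3204]
ee_rot: [-2.6, 1.762, -0.0]
force: [0.4, 0.7, -0.1]
width: 1.002
```

play_rows --rows '[[[0,0,0],[0,0,0],1],[[0,0,0],[0,0,0],1],[[0,0,0],[0,0,0],1]]'

```text
clock: 2.8
position: [0.4706, 0.2238, 0.3203]
ee_rot: [2.597, -1.767, 0.002]
force: [0.3, -0.6, -1.1]
width: 1.003
```

```bash
python3 snap.py wrist 2; python3 -c "
from h import *
c=load('wrist2');cv2.imwrite('pics/w2c.png',cv2.resize(c['im'][40:260,140:400,::-1],None,fx=3,fy=2.7,interpolation=cv2.INTER_CUBIC))"
```

```text
2.8 [0.47056751 0.22383825 0.32029917] [ 2.59713100e+00 -1.76682429e+00  2.16815501e-03] [ 0.25379604 -0.57798532 -1.05830274] 1.0029856302297249
```

View pics/wrist2.png

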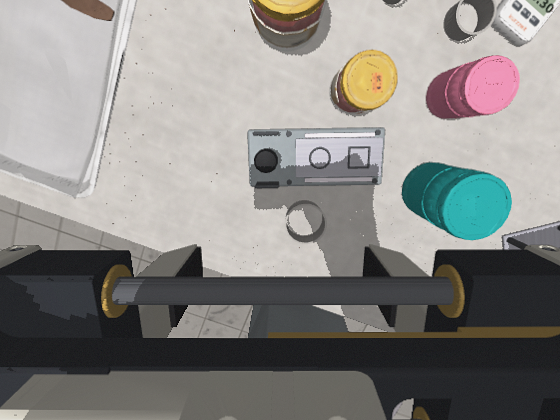

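```bash
python3 - <<'E'
from h import *
c=load('wrist2')
cv2.imwrite('pics/w2c.png',cv2.resize(c['im'][115:205,235:395,::-1],None,fx=5,fy=5,interpolation=cv2.INTER_CUBIC))
P=cloud(c);Q=P[120:200,240:300].reshape(-1,3);m=(Q[:,2]>.058)&(Q[:,2]<.075);Q=Q[m];print(len(Q),Q.mean(0),Q.min(0),Q.max(0))
E
```

```text
447 [0.49458277 0.25660091 0.06364869] [0.47822614 0.24086801 0.05953702] [0.51005346 0.2724726  0.06633026]
```

View pics/w2c.png

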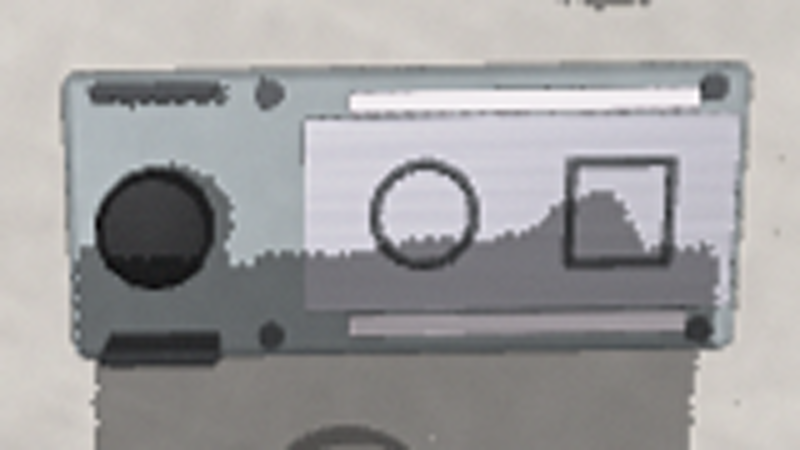

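```bash
python3 - <<'E'
from h import *
c=load('wrist2')
q=lambda x,y,z:p_plane(c,np.array((x+.5)/5-.5+235),np.array((y+.5)/5-.5+115),z)
r=q(424,214,.026);s=q(622,213,.026);k=q(155,228,.064);C=np.array([q(*p,.022) for p in [(66,74),(750,65),(734,346),(80,356)]])
print('ring',r,'sq',s,'knob',k,'\n',C,C.mean(0))
for a,b in [(r,s),(k,s),(C[0],C[1]),(C[3],C[2])]: d=a-b;print(np.degrees(np.arctan2(d[1],d[0])),np.linalg.norm(d[:2]))
E
```

```text
ring [0.52376939 0.18559392 0.026     ] sq [0.54537319 0.13199038 0.026     ] knob [0.49498123 0.25644499 0.064     ] 
 [[0.52210674 0.29648295 0.022     ]
 [0.5969667  0.11479641 0.022     ]
 [0.52217956 0.08247816 0.022     ]
 [0.44661803 0.26464813 0.022     ]] [0.52196776 0.18960141 0.022     ]
111.95087673530166 0.05779328285633047
112.04313852899178 0.13426950594745815
112.39303755878827 0.19650449368510217
112.52798550031628 0.1972192722281643
```

```bash
python3 -c "
from h import *;from cell import arm
s=arm.observe()
print(move(s,(.4947,.2574,.12),-67.9));print(move(s,(.4947,.2574,.042),-67.9))"
```

```text
(array([-0.0451, -0.0693,  0.4008]), array([-0.0006, -0.0012, -0.0095]), 'mm', array([-22.6, -34.6, 200.4]), 'deg', array([-0.03, -0.07, -0.57]))
(array([-0.0453, -0.0692,  0.5568]), array([-0.0006, -0.0012, -0.0095]), 'mm', array([-22.7, -34.6, 278.4]), 'deg', array([-0.03, -0.07, -0.57]))
```

play_rows --rows '[[[-0.045,-0.069,0.1],[0,-0.001,-0.009],1],[[-0.045,-0.069,0.2],[0,-0.001,-0.009],1],[[-0.045,-0.069,0.28],[0,-0.001,-0.009],1],[[-0.045,-0.069,0.36],[0,-0.001,-0.009],1],[[-0.045,-0.069,0.4],[0,-0.001,-0.009],1],[[-0.045,-0.069,0.4],[0,-0.001,-0.009],1],[[-0.045,-0.069,0.4],[0,-0.001,-0.009],1]]'

```text
clock: 3.55
position: [0.4946, 0.2589, 0.1212]
ee_rot: [-2.606, 1.752, -0.001]
force: [-0.3, 0.1, 0.2]
width: 1.0
```

```bash
python3 snap.py wrist 3; python3 -c "
from h import *;from cell import arm
s=arm.observe()
print(move(s,(.4947,.2574,.042),-67.9))"
```

```text
3.55 [0.49457382 0.25890922 0.12123583] [-2.60610365e+00  1.75208427e+00 -5.48276149e-04] [-0.34626564  0.07601005  0.15394529] 0.9995687924804683
(array([0.0039, 0.0026, 0.16  ]), array([-0.0028,  0.0007,  0.0015]), 'mm', array([ 2. ,  1.3, 80. ]), 'deg', array([-0.17,  0.04,  0.09]))
```

View pics/wrist3.png

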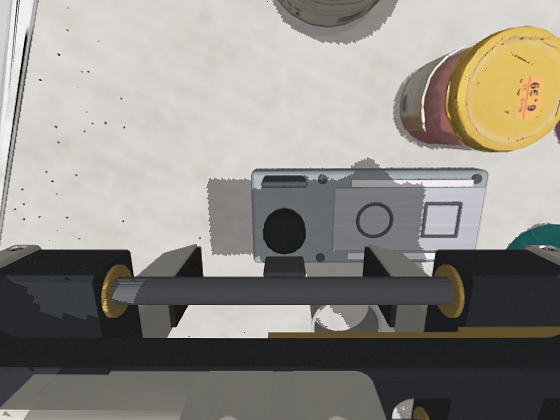

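play_rows --rows '[[[0.004,0.002,0.05],[0,0,0],1],[[0.004,0.002,0.1],[0,0,0],1],[[0.004,0.002,0.14],[0,0,0],1],[[0.004,0.002,0.16],[0,0,0],1],[[0.004,0.002,0.16],[0,0,0],0],[[0.004,0.002,0.16],[0,0,0],-0.2]]' --newtons 20

```text
clock: 4.2
position: [0.4946, 0.2581, 0.0419]
ee_rot: [-2.606, 1.749, -0.001]
force: [0.1, 0.5, 0.8]
width: 0.872
```

play_rows --rows '[[[0,0,0],[0,0,0],-1],[[0,0,0],[0,0,0],-1],[[0,0,0],[0,0,0],-1],[[0,0,0],[0,0,0],-1],[[0,0,0],[0,0,0],-1],[[0,0,0],[0,0,0],-1]]' --newtons 30

```text
clock: 4.8
position: [0.4937, 0.2576, 0.0405]
ee_rot: [-2.608, 1.75, 0.0]
force: [-0.0, -1.2, 1.0]
width: 0.352
```

```bash
python3 snap.py wrist 4; python3 snap.py side 4
```

```text
4.8 [0.49369042 0.25758164 0.04051089] [-2.60776726e+00  1.75003028e+00  1.51926387e-04] [-0.0403221  -1.24211917  0.96535569] 0.3520137199395481
4.85 [0.493829   0.25733897 0.04051921] [-2.60774856e+00  1.75040974e+00 -2.73348588e-04] [0.12235393 0.09632195 2.0384155 ] 0.33717023047111444
```

View pics/wrist4.png

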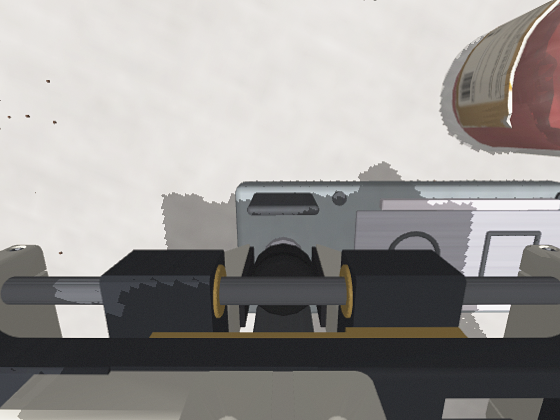

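play_rows --rows '[[[0,0,0],[0,0,0],-1],[[0,0,0],[0,0,0],-1],[[0,0,0],[0,0,0],-1]]' --newtons 30

```text
clock: 5.2
position: [0.4938, 0.2574, 0.0405]
ee_rot: [-2.608, 1.75, -0.0]
force: [1.0, -2.3, 1.1]
width: 0.335
```

play_rows --rows '[[[0,0,-0.004],[0,0,0],-1],[[0,0,-0.008],[0,0,0],-1],[[0,0,-0.012],[0,0,0],-1],[[0,0,-0.015],[0,0,0],-1],[[0,0,-0.018],[0,0,0],-1],[[0,0,-0.02],[0,0,0],-1],[[0,0,-0.022],[0,0,0],-1],[[0,0,-0.024],[0,0,0],-1],[[0,0,-0.024],[0,0,0],-1],[[0,0,-0.024],[0,0,0],-1]]'

```text
clock: 6.2
position: [0.4938, 0.2574, 0.0528]
ee_rot: [-2.608, 1.75, -0.0]
force: [1.0, -2.7, 4.3]
width: 0.335
```

```bash
python3 snap.py side 5;python3 -c "
from h import *
c=load('side5');cv2.imwrite('pics/s5c.png',cv2.resize(c['im'][210:310,190:340,::-1],None,fx=5,fy=5,interpolation=cv2.INTER_CUBIC))"
```

```text
6.2 [0.49378874 0.25744571 0.05280992] [-2.60758560e+00  1.75012700e+00 -4.50895482e-04] [ 1.01953584 -2.73949113  4.2768391 ] 0.33468444909510325
```

View pics/s5c.png

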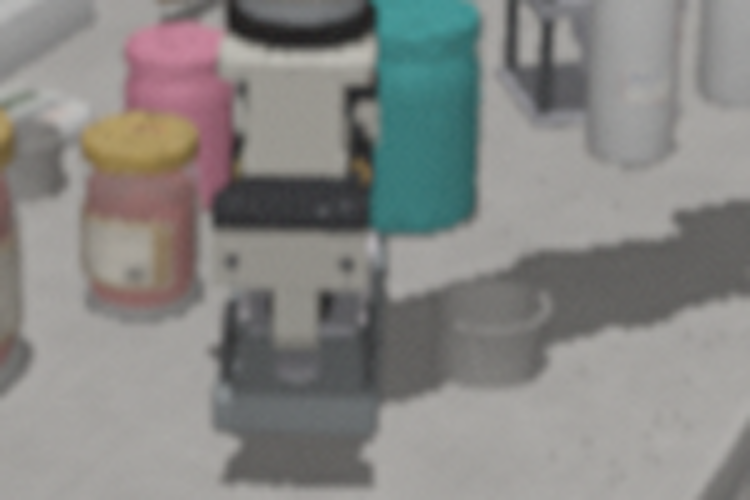

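play_rows --rows '[[[0,0,0],[0,0,0],0],[[0,0,0],[0,0,0],0.3],[[0,0,0],[0,0,0],1],[[0,0,0],[0,0,0],1],[[0,0,0],[0,0,0],1],[[0,0,-0.04],[0,0,0],1],[[0,0,-0.1],[0,0,0],1],[[0,0,-0.2],[0,0,0],1],[[0,0,-0.3],[0,0,0],1]]'

```text
clock: 7.15
position: [0.4929, 0.2572, 0.2037]
ee_rot: [2.609, -1.75, -0.002]
force: [2.0, 1.0, 0.0]
width: 0.999
```

```bash
python3 snap.py wrist 6;python3 - <<'E'
from h import *;from cell import arm
c=load('wrist6');P=cloud(c);print(P[...,2].shape)
Q=P[:250].reshape(-1,3);m=(np.hypot(Q[:,0]-.4947,Q[:,1]-.2574)<.014)&(Q[:,2]>.05);print(m.sum(),np.median(Q[m],0))
print(move(arm.observe(),(.507,-.2177,.34),-106))
E
```

```text
7.15 [0.49294639 0.25722428 0.20365265] [ 2.60883308e+00 -1.75007482e+00 -1.97664280e-03] [1.96543524 1.03501713 0.02479437] 0.9985309051291412
(420, 560)
670 [0.49510871 0.25763665 0.07714402]
(array([ 0.8917,  0.3397, -0.2611]), array([-0.0092,  0.0058,  0.6385]), 'mm', array([ 445.9,  169.9, -130.6]), 'deg', array([-0.55,  0.35, 38.31]))
```

View pics/wrist6.png

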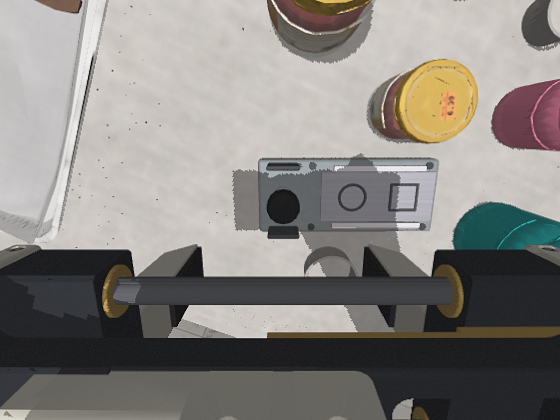

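play_rows --rows '[[[0.1,0.04,-0.2],[0,0,0.1],1],[[0.892,0.34,-0.261],[-0.002,0.002,0.638],1],[[0.892,0.34,-0.261],[-0.002,0.002,0.638],1],[[0.892,0.34,-0.261],[-0.002,0.002,0.638],1],[[0.892,0.34,-0.261],[-0.002,0.002,0.638],1],[[0.892,0.34,-0.261],[-0.002,0.002,0.638],1],[[0.892,0.34,-0.261],[-0.002,0.002,0.638],1],[[0.892,0.34,-0.261],[-0.002,0.002,0.638],1],[[0.892,0.34,-0.261],[-0.002,0.002,0.638],1],[[0.892,0.34,-0.261],[-0.002,0.002,0.638],1]]'

```text
clock: 8.2
position: [0.5046, -0.2101, 0.3309]
ee_rot: [1.89, -2.508, 0.001]
force: [0.9, 0.8, 0.7]
width: 0.996
```

play_rows --rows '[[[0,0,0],[0,0,0],1],[[0,0,0],[0,0,0],1],[[0,0,0],[0,0,0],1]]'

```text
clock: 8.5
position: [0.505, -0.2069, 0.33]
ee_rot: [1.891, -2.506, -0.001]
force: [0.1, 1.1, 0.0]
width: 1.0
```

```bash
python3 snap.py wrist 7;python3 - <<'E'
from h import *;from cell import arm
c=load('wrist6');
for u,v in [(352,197),(404,197)]: print(p_plane(c,np.array(u*1.),np.array(v*1.),.026))
s=arm.observe()
for z in (.25,.111): print(move(s,(.507,-.2177,z),-106))
c=load('wrist7');P=cloud(c)
Q=P[:250].reshape(-1,3);m=(np.hypot(Q[:,0]-.507,Q[:,1]+.2177)<.025)&(Q[:,2]>.172)&(Q[:,2]<.18);print(m.sum(),np.median(Q[m],0),Q[m].min(0),Q[m].max(0))
E
```

```text
8.5 [ 0.50504253 -0.20686763  0.33003482] [ 1.89144795e+00 -2.50644601e+00 -1.21100161e-03] [0.13473011 1.10727601 0.04121325] 0.999840048035109
[0.5236877 0.1853321 0.026    ]
[0.54581306 0.13171106 0.026     ]
(array([ 0.0203, -0.01  ,  0.1602]), array([ 0.0015, -0.0008,  0.0021]), 'mm', array([10.1, -5. , 80.1]), 'deg', array([ 0.09, -0.05,  0.13]))
(array([ 0.02  , -0.0104,  0.4382]), array([ 0.0015, -0.0008,  0.0021]), 'mm', array([ 10. ,  -5.2, 219.1]), 'deg', array([ 0.09, -0.05,  0.13]))
384 [ 0.50895134 -0.21779861  0.17546206] [ 0.49680283 -0.22984676  0.17200466] [ 0.52034971 -0.20627944  0.1785237 ]
```

View pics/wrist7.png

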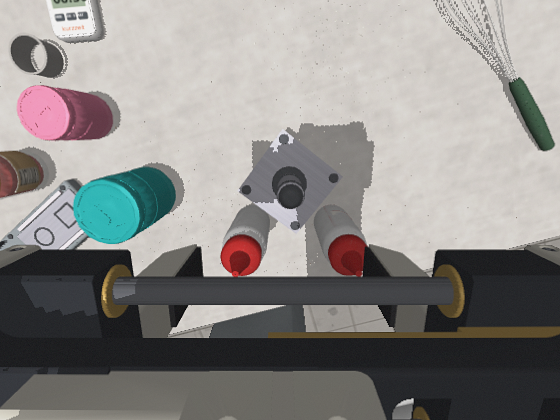

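```bash
python3 - <<'E'
from h import *;from cell import arm
s=arm.observe()
for z in (.25,.129): print(move(s,(.508,-.218,z),-106))
E
```

```text
(array([ 0.0203, -0.0121,  0.1602]), array([ 0.0015, -0.0008,  0.0021]), 'mm', array([10.2, -6. , 80.1]), 'deg', array([ 0.09, -0.05,  0.13]))
(array([ 0.0201, -0.0125,  0.4022]), array([ 0.0015, -0.0008,  0.0021]), 'mm', array([ 10.1,  -6.2, 201.1]), 'deg', array([ 0.09, -0.05,  0.13]))
```

play_rows --rows '[[[0.02,-0.012,0.04],[0,0,0.001],1],[[0.02,-0.012,0.1],[0,0,0.001],1],[[0.02,-0.012,0.16],[0,0,0.001],1],[[0.02,-0.012,0.16],[0,0,0.001],1],[[0.02,-0.012,0.16],[0,0,0.001],1]]'

```text
clock: 9.05
position: [0.5081, -0.2185, 0.2508]
ee_rot: [1.89, -2.507, -0.001]
force: [-0.3, -0.9, -0.2]
width: 0.998
```

```bash
python3 snap.py wrist 8;python3 - <<'E'
from h import *;from cell import arm
s=arm.observe()
for z in (.129,): print(move(s,(.508,-.218,z),-106))
c=load('wrist8');P=cloud(c)
Q=P[:].reshape(-1,3);m=(np.hypot(Q[:,0]-.507,Q[:,1]+.2177)<.025)&(Q[:,2]>.172)&(Q[:,2]<.18);print(m.sum(),np.median(Q[m],0),Q[m].min(0),Q[m].max(0))
E
```

```text
9.05 [ 0.50806099 -0.21849168  0.25082191] [ 1.89028689e+00 -2.50680331e+00 -9.66569174e-04] [-0.29137585 -0.89203214 -0.18345179] 0.99794884371429
(array([-0.0017,  0.002 ,  0.2455]), array([-0.0005, -0.0013,  0.0002]), 'mm', array([ -0.9,   1. , 122.8]), 'deg', array([-0.03, -0.08,  0.01]))
631 [ 0.50942985 -0.2180602   0.17545154] [ 0.49640883 -0.22924635  0.17201991] [ 0.52057293 -0.20610126  0.17832657]
```

View pics/wrist8.png

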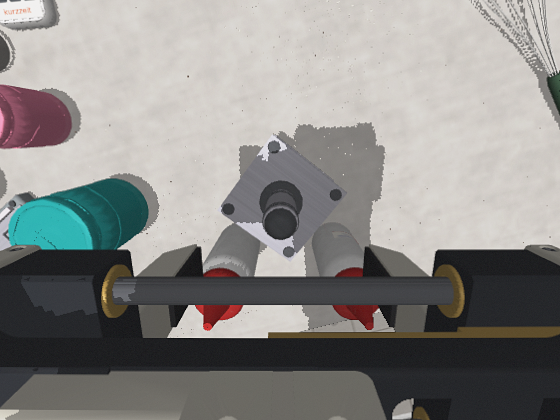

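play_rows --rows '[[[-0.001,0.001,0.06],[0,-0.001,0],1],[[-0.001,0.001,0.12],[0,-0.001,0],1],[[-0.001,0.001,0.17],[0,-0.001,0],1],[[-0.001,0.001,0.21],[0,-0.001,0],1],[[-0.001,0.001,0.235],[0,-0.001,0],1],[[-0.001,0.001,0.2435],[0,-0.001,0],1],[[-0.001,0.001,0.2435],[0,-0.001,0],1]]'

```text
clock: 9.8
position: [0.5079, -0.2192, 0.1293]
ee_rot: [1.889, -2.51, 0.0]
force: [-0.3, 0.0, -0.5]
width: 1.0
```

```bash
python3 snap.py wrist 9;python3 snap.py side 9;python3 -c "
from h import *
c=load('side9');cv2.imwrite('pics/s9c.png',cv2.resize(c['im'][130:270,250:400,::-1],None,fx=4,fy=4,interpolation=cv2.INTER_CUBIC))"
```

```text
9.8 [ 0.50794817 -0.21919998  0.12930007] [ 1.88906512e+00 -2.50966545e+00  3.57094409e-04] [-0.26274569  0.04072655 -0.54151551] 1.0004630314161846
9.85 [ 0.50813311 -0.21931085  0.12969661] [ 1.88919760e+00 -2.50993080e+00  1.21289661e-03] [-0.21416433  0.72950343 -0.05744951] 1.0002045419595464
```

View pics/s9c.png

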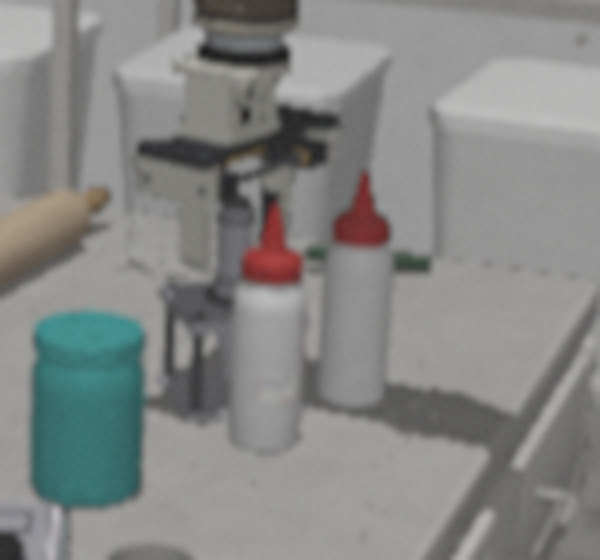

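View pics/wrist9.png

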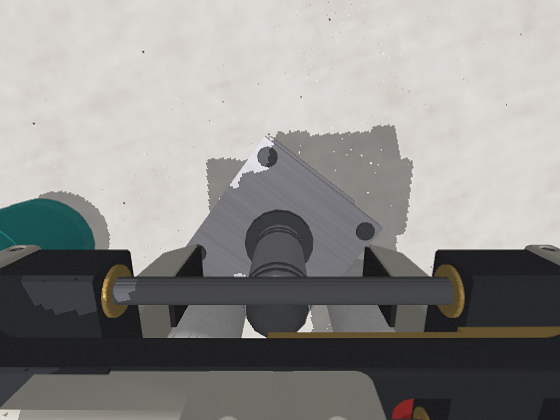

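play_rows --rows '[[[0,0,0],[0,0,0],0],[[0,0,0],[0,0,0],-0.2],[[0,0,0],[0,0,0],-1],[[0,0,0],[0,0,0],-1],[[0,0,0],[0,0,0],-1],[[0,0,0],[0,0,0],-1],[[0,0,0],[0,0,0],-1],[[0,0,0],[0,0,0],-1],[[0,0,0],[0,0,0],-1],[[0,0,0],[0,0,0],-1]]' --newtons 50

```text
clock: 10.9
position: [0.5075, -0.2187, 0.1286]
ee_rot: [1.889, -2.509, -0.001]
force: [0.7, 1.2, 0.9]
width: 0.322
```

play_rows --rows '[[[0,0,0],[0,0,0],-1],[[0,0,0],[0,0,0],-1]]' --newtons 55

```text
clock: 11.1
position: [0.5074, -0.219, 0.1286]
ee_rot: [1.889, -2.509, -0.001]
force: [0.5, 2.8, 1.0]
width: 0.317
```

```bash
python3 -c "
from h import *;from cell import arm
s=arm.observe();print(s['position'],s['force'],s['ft_torque'],s['width'],s['ee_rot']);print(move(s,s['position'],-106))"
```

```text
[ 0.50741897 -0.21897939  0.12859341] [0.47925554 2.77433035 0.95271255] [ 0.48532743 -0.17087855  0.05504922] 0.31679481398907783 [ 1.88885539e+00 -2.50930717e+00 -9.61319813e-04]
(array([0., 0., 0.]), array([ 0.0009, -0.0003, -0.001 ]), 'mm', array([0., 0., 0.]), 'deg', array([ 0.06, -0.02, -0.06]))
```

play_rows --rows '[[[0,0,-0.01],[0,0,0],-1],[[0,0,-0.03],[0,0,0],-1],[[0,0,-0.06],[0,0,0],-1],[[0,0,-0.1],[0,0,0],-1],[[0,0,-0.16],[0,0,0],-1],[[0,0,-0.22],[0,0,0],-1],[[0,0,-0.28],[0,0,0],-1],[[0,0,-0.34],[0,0,0],-1],[[0,0,-0.34],[0,0,0],-1],[[0,0,-0.34],[0,0,0],-1]]'

```text
clock: 12.1
position: [0.5074, -0.2194, 0.2992]
ee_rot: [1.888, -2.51, 0.001]
force: [-0.1, -0.3, -3.4]
width: 0.324
```

```bash
python3 snap.py wrist 10;python3 snap.py side 10;python3 -c "
from h import *;from cell import arm
c=load('side10');cv2.imwrite('pics/s10c.png',cv2.resize(c['im'][60:270,230:400,::-1],None,fx=2.8,fy=2.8,interpolation=cv2.INTER_CUBIC))
print(move(arm.observe(),(.5237,.1855,.30),-68))"
```

```text
12.1 [ 0.50741321 -0.21941646  0.29923662] [ 1.88822381e+00 -2.51011124e+00  1.04019451e-03] [-0.06235167 -0.34036564 -3.42747876] 0.32357455810045244
12.15 [ 0.5068305  -0.21922829  0.29808802] [ 1.88756391e+00 -2.50912456e+00 -1.86810786e-03] [-0.96546543 -0.90918515 -3.2673633 ] 0.32111777185071694
(array([-0.7869,  0.1914, -0.0048]), array([ 3.000e-03,  5.000e-04, -6.347e-01]), 'mm', array([-393.4,   95.7,   -2.4]), 'deg', array([ 1.800e-01,  3.000e-02, -3.808e+01]))
```

View pics/s10c.png

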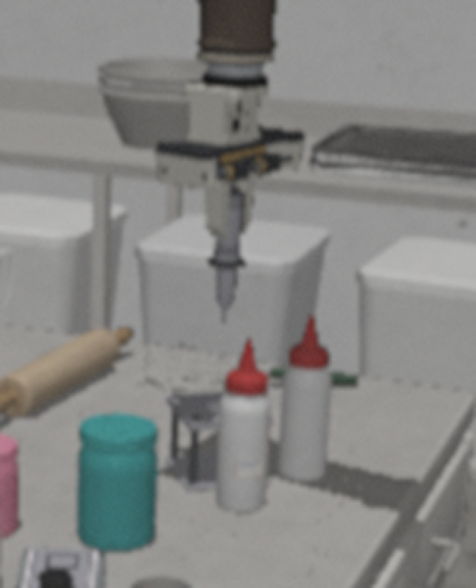

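View pics/wrist10.png

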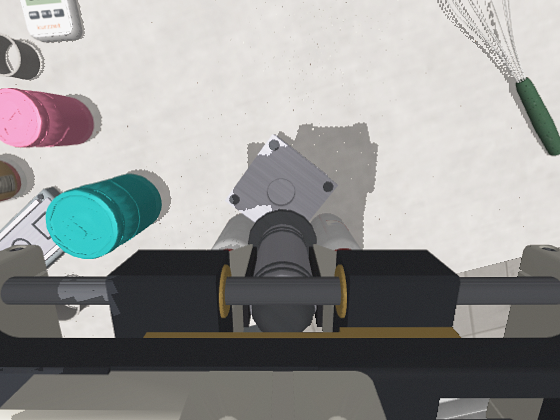

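```bash
python3 - <<'E'
from h import *
c=load('side10')
for z in (.184,.20,.25,.28,.31): print(z,proj(c,np.array([.507,-.2192,z])))
im=c['im'].copy()
cv2.imwrite('pics/s10d.png',cv2.resize(im[115:185,285:335,::-1],None,fx=8,fy=8,interpolation=cv2.INTER_CUBIC))
w=load('wrist10');print('hole',p_plane(w,np.array(281.),np.array(191.),.085))
cv2.imwrite('pics/w10c.png',cv2.resize(w['im'][120:340,210:350,::-1],None,fx=2.7,fy=2.7,interpolation=cv2.INTER_CUBIC))
t=load('top0')
E
```

```text
0.184 [309.80171393 175.66919328]
0.2 [310.02425714 170.89019286]
0.25 [310.73020079 155.75649257]
0.28 [311.16160444 146.52764969]
0.31 [311.59906794 137.18407781]
hole [ 0.50895691 -0.21907506  0.085     ]
```

View pics/s10d.png

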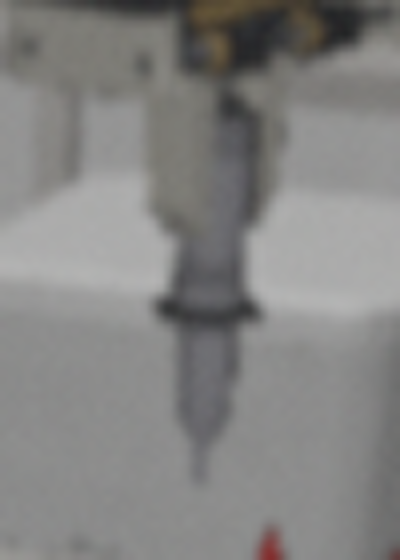

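View pics/w10c.png

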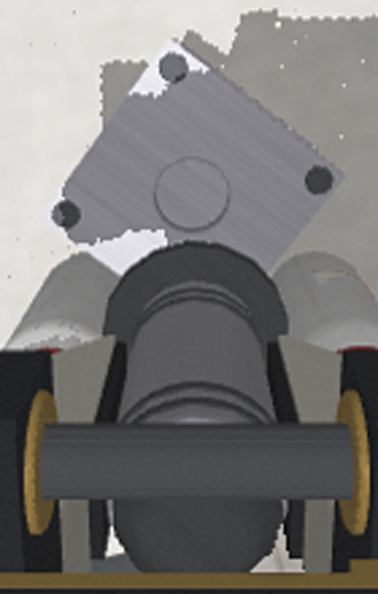

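play_rows --rows '[[[-0.04,0.01,-0.01],[0,0,-0.03],-1],[[-0.12,0.03,-0.01],[0,0,-0.1],-1],[[-0.2,0.05,-0.01],[0,0,-0.18],-1],[[-0.28,0.068,-0.01],[0,0,-0.26],-1],[[-0.36,0.088,-0.01],[0,0,-0.34],-1],[[-0.44,0.107,-0.01],[0,0,-0.42],-1],[[-0.52,0.126,-0.01],[0,0,-0.5],-1],[[-0.6,0.146,-0.01],[0,0,-0.58],-1],[[-0.68,0.165,-0.01],[0,0,-0.635],-1],[[-0.74,0.18,-0.01],[0.001,0,-0.635],-1]]'

```text
clock: 13.2
position: [0.5221, 0.1647, 0.3026]
ee_rot: [2.609, -1.749, -0.003]
force: [-0.5, 0.2, -2.5]
width: 0.316
```

play_rows --rows '[[[0,0,0],[0,0,0],-1],[[0,0,0],[0,0,0],-1],[[0,0,0],[0,0,0],-1]]'

```text
clock: 13.5
position: [0.5232, 0.1602, 0.3028]
ee_rot: [2.603, -1.756, -0.001]
force: [-0.1, -0.1, -3.2]
width: 0.322
```

```bash
python3 -c "
from h import *;from cell import arm
s=arm.observe();print(s['position'],s['width'])
print(move(s,(.5227,.1851,.30),-68));print(move(s,(.5227,.1851,.175),-68))"
```

```text
[0.52320643 0.16019957 0.30282913] 0.3217701387058748
(array([-0.0466, -0.0177,  0.0056]), array([ 0.0017, -0.0007, -0.0004]), 'mm', array([-23.3,  -8.9,   2.8]), 'deg', array([ 0.1 , -0.04, -0.02]))
(array([-0.0467, -0.0181,  0.2556]), array([ 0.0017, -0.0007, -0.0004]), 'mm', array([-23.4,  -9.1, 127.8]), 'deg', array([ 0.1 , -0.04, -0.02]))
```

play_rows --rows '[[[-0.0465,-0.018,0.01],[0,0,0],-1],[[-0.0465,-0.018,0.05],[0,0,0],-1],[[-0.0465,-0.018,0.1],[0.001,0,0],-1],[[-0.0465,-0.018,0.16],[0.001,0,0],-1],[[-0.0465,-0.018,0.21],[0.001,0,0],-1],[[-0.0465,-0.018,0.245],[0.001,0,0],-1],[[-0.0465,-0.018,0.255],[0.001,0,0],-1],[[-0.0465,-0.018,0.255],[0.001,0,0],-1],[[-0.0465,-0.018,0.255],[0.001,0,0],-1]]'

```text
clock: 14.4
position: [0.5238, 0.186, 0.177]
ee_rot: [-2.603, 1.756, -0.002]
force: [0.5, 0.4, -2.9]
width: 0.321
```

```bash
python3 snap.py wrist 11;python3 snap.py side 11;python3 - <<'E'
from h import *;from cell import arm
c=load('side11')
cv2.imwrite('pics/s11c.png',cv2.resize(c['im'][190:300,200:310,::-1],None,fx=5.4,fy=5.4,interpolation=cv2.INTER_CUBIC))
for X in [(.5237,.1855,.026),(.5237,.1855,.061),(.5455,.1322,.026)]: print(X,(proj(c,np.array(X))-[200,190])*5.4)
s=arm.observe();print(move(s,(.5227,.1851,.14),-68))
E
```

```text
14.4 [0.52376997 0.18601968 0.17700044] [-2.60271858e+00  1.75620898e+00 -2.32436700e-03] [ 0.48663199  0.36844023 -2.93984992] 0.3212433399017722
14.45 [0.52382562 0.18626352 0.17718581] [-2.60258762  1.75565752 -0.00265362] [-0.27367206 -0.07956146 -1.41987285] 0.3185007483275227
(0.5237, 0.1855, 0.026) [275.69346351 426.46624978]
(0.5237, 0.1855, 0.061) [276.25050735 362.35118919]
(0.5455, 0.1322, 0.026) [281.77870186 377.01108915]
(array([0.0015, 0.0032, 0.0744]), array([-0.0028, -0.0002,  0.    ]), 'mm', array([ 0.7,  1.6, 37.2]), 'deg', array([-0.17, -0.01,  0.  ]))
```

View pics/s11c.png

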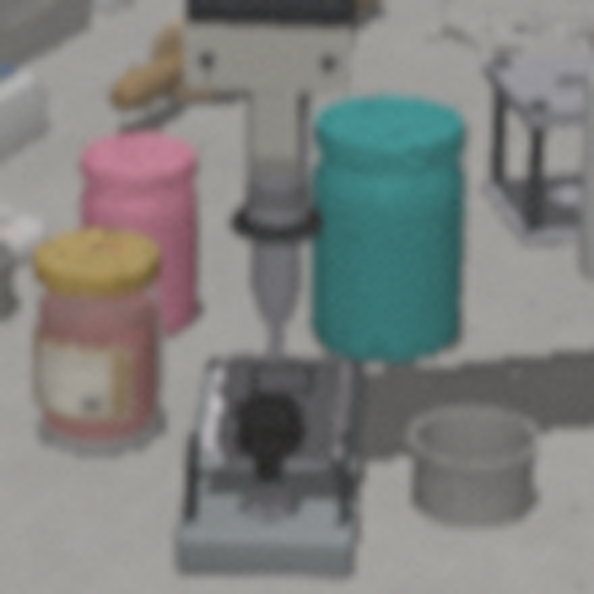

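View pics/wrist11.png

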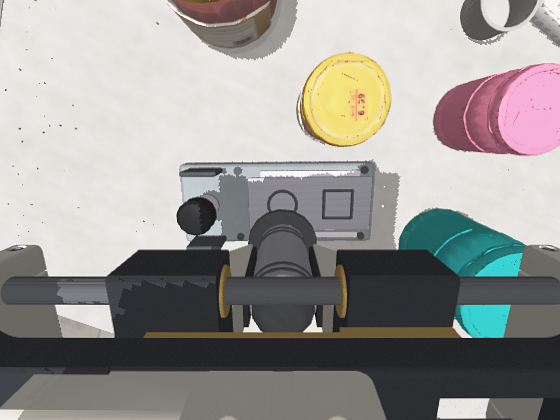

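```bash
python3 - <<'E'
from h import *
c=load('side11')
for X in [(.4947,.2574,.066)]: print(X,(proj(c,np.array(X))-[200,190])*5.4)
n=np.array([.5237,.1855]);th=np.radians(112.1);Y=np.array([np.cos(th),np.sin(th)]);X=np.array([Y[1],-Y[0]])
o=n+.005*Y
for a,b in [(-42,-100),(42,-100),(42,100),(-42,100)]:
    p=o+a/1000*X+b/1000*Y; print(a,b,(proj(c,np.array([*p,.022]))-[200,190])*5.4)
w=load('wrist11')
q=lambda u,v:p_plane(w,np.array(u*1.),np.array(v*1.),.026)
print('sq',q(338,204))
E
```

```text
(0.4947, 0.2574, 0.066) [266.51709991 422.61762322]
-42 -100 [365.28842652 355.78331942]
42 -100 [206.48023979 351.58837216]
42 100 [172.13598368 532.27569703]
-42 100 [353.23911916 537.05528217]
sq [0.54549975 0.13205381 0.026     ]
```

play_rows --rows '[[[0.0015,0.003,0],[-0.002,0,0],-1],[[0.0015,0.003,0.02],[-0.002,0,0],-1],[[0.0015,0.003,0.04],[-0.002,0,0],-1],[[0.0015,0.003,0.056],[-0.002,0,0],-1],[[0.0015,0.003,0.064],[-0.002,0,0],-1],[[0.0015,0.003,0.068],[-0.002,0,0],-1],[[0.0015,0.003,0.068],[-0.002,0,0],-1],[[0.0015,0.003,0.068],[-0.002,0,0],-1]]'

```text
clock: 15.3
position: [0.5222, 0.1851, 0.1422]
ee_rot: [2.604, -1.756, -0.001]
force: [-0.1, 0.1, -2.5]
width: 0.315
```

```bash
python3 -c "
from h import *;from cell import arm
s=arm.observe();print(s['position'],s['force']);print(move(s,(.5227,.1851,.139),-68))"
```

```text
[0.52217736 0.1851281  0.14220725] [-0.13934194  0.08264422 -2.53656362]
(array([ 0.0004, -0.001 ,  0.0064]), array([ 0.0008, -0.    ,  0.0005]), 'mm', array([ 0.2, -0.5,  3.2]), 'deg', array([ 0.05, -0.  ,  0.03]))
```

play_rows --rows '[[[0,0,0.004],[0,0,0],-1],[[0,0,0.006],[0,0,0],-1],[[0,0,0.008],[0,0,0],-1],[[0,0,0.01],[0,0,0],-1],[[0,0,0.011],[0,0,0],-1],[[0,0,0.011],[0,0,0],-1]]' --newtons 60

```text
clock: 15.9
position: [0.5225, 0.1852, 0.1375]
ee_rot: [2.605, -1.756, 0.001]
force: [-1.3, -2.1, 7.5]
width: 0.316
```

play_rows --rows '[[[0,0,0.002],[0,0,0],-1],[[0,0,0.004],[0,0,0],-1],[[0,0,0.006],[0,0,0],-1],[[0,0,0.008],[0,0,0],-1],[[0,0,0.01],[0,0,0],-1],[[0,0,0.012],[0,0,0],-1],[[0,0,0.014],[0,0,0],-1],[[0,0,0.015],[0,0,0],-1],[[0,0,0.016],[0,0,0],-1],[[0,0,0.016],[0,0,0],-1]]'

```text
clock: 16.9
position: [0.5223, 0.1851, 0.129]
ee_rot: [2.605, -1.756, 0.0]
force: [-1.1, -1.3, 3.2]
width: 0.319
```

play_rows --rows '[[[0,0,0.001],[0,0,0],-1],[[0,0,0.002],[0,0,0],-1],[[0,0,0.002],[0,0,0],-1]]'

```text
clock: 17.2
position: [0.5221, 0.185, 0.1275]
ee_rot: [2.604, -1.756, -0.001]
force: [-0.4, -0.8, 2.8]
width: 0.322
```

```bash
python3 snap.py wrist 12; python3 snap.py side 12;python3 - <<'E'
from h import *
c=load('side12');cv2.imwrite('pics/s12c.png',cv2.resize(c['im'][190:300,200:310,::-1],None,fx=5.4,fy=5.4,interpolation=cv2.INTER_CUBIC))
E
```

```text
17.2 [0.52213843 0.18503756 0.12749703] [ 2.60430386e+00 -1.75567388e+00 -7.01403218e-04] [-0.43232383 -0.83291453  2.81827996] 0.321699693980474
17.25 [0.5220897  0.185048   0.12747982] [ 2.60423376e+00 -1.75563994e+00 -8.55689836e-04] [-0.71429288 -0.64230563  2.92897047] 0.32149251795726114
```

View pics/s12c.png

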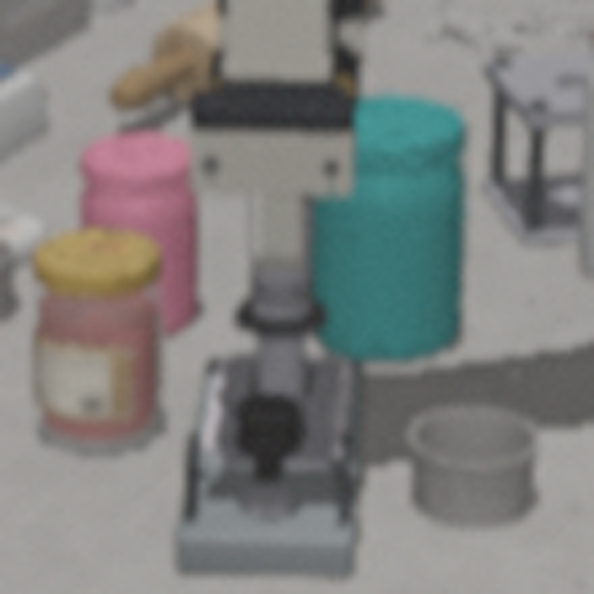

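View pics/wrist12.png

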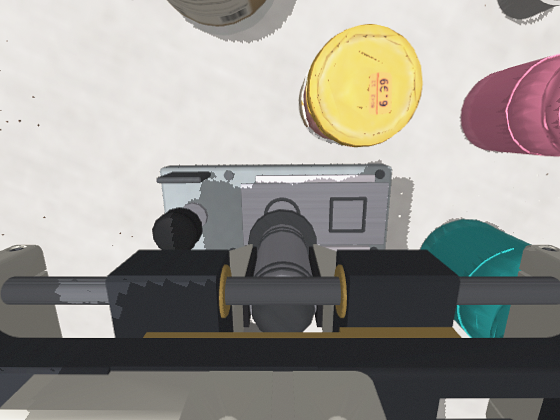

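play_rows --rows '[[[0,0,-0.01],[0,0,0],-1],[[0,0,-0.025],[0,0,0],-1],[[0,0,-0.045],[0,0,0],-1],[[0,0,-0.07],[0,0,0],-1],[[0.03,0,-0.08],[0,0,0],-1],[[0.07,0,-0.08],[0,0,0],-1],[[0.1,0,-0.08],[0,0,0],-1],[[0.114,0,-0.08],[0,0,0],-1],[[0.114,0,-0.08],[0,0,0],-1],[[0.114,0,-0.08],[0,0,0],-1]]'

```text
clock: 18.3
position: [0.543, 0.1329, 0.1675]
ee_rot: [2.605, -1.755, -0.002]
force: [-0.7, 0.4, -3.0]
width: 0.32
```

```bash
python3 snap.py wrist 13; python3 snap.py side 13;python3 - <<'E'
from h import *;from cell import arm
c=load('side13');cv2.imwrite('pics/s13c.png',cv2.resize(c['im'][180:290,200:310,::-1],None,fx=5.4,fy=5.4,interpolation=cv2.INTER_CUBIC))
s=arm.observe();print(move(s,(.5444,.1320,.142),-68)); p=s['position']
print((proj(c,p+[.001,.0004,-.114])-[200,180])*5.4)
E
```

```text
18.3 [0.54304377 0.13285768 0.16745596] [ 2.60458315e+00 -1.75520045e+00 -2.10167521e-03] [-0.73362409  0.40818752 -3.0031205 ] 0.31983177565433435
18.35 [0.54297119 0.13321057 0.16752188] [ 2.60530782e+00 -1.75433687e+00 -1.98333555e-03] [ 0.2452997   0.88866891 -2.90736566] 0.31996737967627364
(array([ 0.0035, -0.0018,  0.051 ]), array([0.0012, 0.0006, 0.0019]), 'mm', array([ 1.8, -0.9, 25.5]), 'deg', array([0.07, 0.03, 0.11]))
[283.71276426 383.8529106 ]
```

View pics/s13c.png

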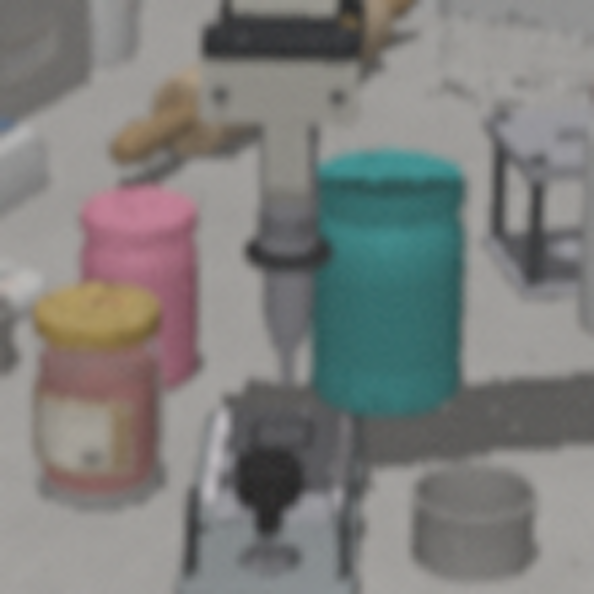

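View pics/wrist13.png

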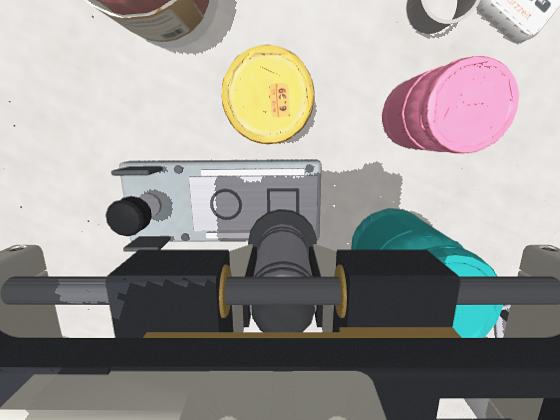

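```bash
python3 - <<'E'
from h import *
out=[]
for n,y0 in (('side11',205),('side13',205)):
    c=load(n);im=c['im'][y0:y0+60,235:275,::-1];out.append(cv2.resize(im,None,fx=9,fy=9,interpolation=cv2.INTER_CUBIC))
    p=c['pos']
    for dz in (-.114,-.092,-.070,-.044): print(n,dz,((proj(c,p+[0,0,dz])-[235,y0]+.5)*9).round(1))
cv2.imwrite('pics/tips.png',np.hstack(out))
E
```

```text
side11 -0.114 [148.5 467.6]
side11 -0.092 [149.1 399.4]
side11 -0.07 [149.6 330.6]
side11 -0.044 [150.3 248.3]
side13 -0.114 [165.9 419.2]
side13 -0.092 [166.6 353.4]
side13 -0.07 [167.2 287. ]
side13 -0.044 [168.  207.6]
```

View pics/tips.png

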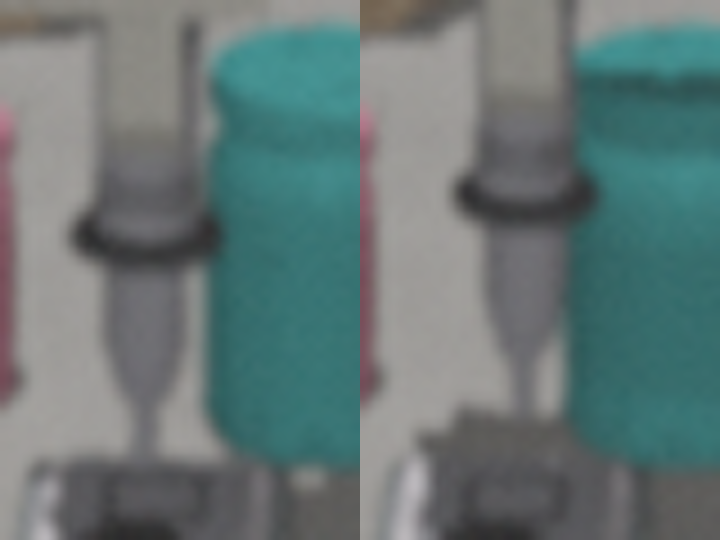

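play_rows --rows '[[[0.0035,-0.002,0.01],[0,0,0.001],-1],[[0.0035,-0.002,0.025],[0.001,0,0.001],-1],[[0.0035,-0.002,0.04],[0.001,0,0.001],-1],[[0.0035,-0.002,0.048],[0.001,0,0.001],-1],[[0.0035,-0.002,0.05],[0.001,0,0.001],-1],[[0.0035,-0.002,0.05],[0.001,0,0.001],-1],[[0.0035,-0.002,0.05],[0.001,0,0.001],-1]]'

```text
clock: 19.1
position: [0.5451, 0.131, 0.1427]
ee_rot: [-2.604, 1.757, -0.0]
force: [0.1, -0.0, -3.1]
width: 0.316
```

```bash
python3 -c "
from h import *;from cell import arm
s=arm.observe();print(s['position'],s['force']);print(move(s,(.5444,.1320,.139),-68))"
```

```text
[0.5451396  0.13101244 0.14271805] [ 0.13111859 -0.00714483 -3.09631842]
(array([-0.0024,  0.0006,  0.0074]), array([-0.0003, -0.0001, -0.0005]), 'mm', array([-1.2,  0.3,  3.7]), 'deg', array([-0.02, -0.  , -0.03]))
```

play_rows --rows '[[[-0.0015,0,0],[0,0,0],-1],[[-0.0015,0,0.003],[0,0,0],-1],[[-0.0015,0,0.006],[0,0,0],-1],[[-0.0015,0,0.008],[0,0,0],-1],[[-0.0015,0,0.01],[0,0,0],-1],[[-0.0015,0,0.012],[0,0,0],-1],[[-0.0015,0,0.012],[0,0,0],-1]]'

```text
clock: 19.8
position: [0.5451, 0.1318, 0.1374]
ee_rot: [-2.604, 1.757, -0.001]
force: [-1.5, -0.8, 8.2]
width: 0.316
```

play_rows --rows '[[[0,0,0.002],[0,0,0],-1],[[0,0,0.004],[0,0,0],-1],[[0,0,0.006],[0,0,0],-1],[[0,0,0.008],[0,0,0],-1],[[0,0,0.01],[0,0,0],-1],[[0,0,0.012],[0,0,0],-1],[[0,0,0.014],[0,0,0],-1],[[0,0,0.015],[0,0,0],-1],[[0,0,0.016],[0,0,0],-1],[[0,0,0.016],[0,0,0],-1]]'

```text
clock: 20.8
position: [0.5449, 0.1317, 0.1289]
ee_rot: [-2.604, 1.757, -0.001]
force: [-1.4, -0.1, 4.5]
width: 0.317
```

play_rows --rows '[[[0,0,0.001],[0,0,0],-1],[[0,0,0.002],[0,0,0],-1],[[0,0,0.003],[0,0,0],-1],[[0,0,0.003],[0,0,0],-1]]'

```text
clock: 21.2
position: [0.5448, 0.1316, 0.1269]
ee_rot: [2.604, -1.757, 0.0]
force: [-1.3, 0.2, 2.8]
width: 0.321
```

```bash
python3 snap.py wrist 14
```

```text
21.2 [0.54475941 0.13160705 0.12691691] [ 2.60397575e+00 -1.75744759e+00  3.87149155e-05] [-1.26983092  0.21212548  2.83991238] 0.3210265762349563
```

View pics/wrist14.png

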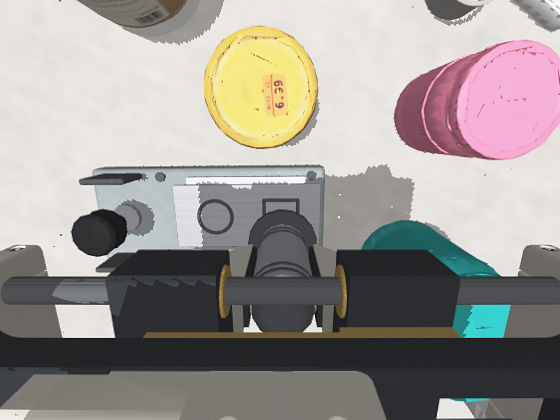

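play_rows --rows '[[[0,0,-0.01],[0,0,0],-1],[[0,0,-0.025],[0,0,0],-1],[[0,0,-0.05],[0,0,0],-1],[[0,0,-0.1],[0,0,0],-1],[[0,0,-0.16],[0,0,0],-1],[[0,0,-0.22],[0,0,0],-1],[[0,0,-0.28],[0,0,0],-1],[[0,0,-0.33],[0,0,0],-1],[[0,0,-0.346],[0,0,0],-1],[[0,0,-0.346],[0,0,0],-1]]'

```text
clock: 22.25
position: [0.545, 0.1317, 0.3009]
ee_rot: [-2.603, 1.757, -0.002]
force: [0.6, -0.5, -3.4]
width: 0.32
```

```bash
python3 -c "
from h import *;from cell import arm
s=arm.observe();print(s['position'],s['force']);print(move(s,(.5075,-.2190,.30),-106))"
```

```text
[0.54495932 0.13171753 0.30086495] [ 0.60650004 -0.47769978 -3.40552531]
(array([0.6225, 0.3318, 0.0015]), array([-1.600e-03,  1.000e-04,  6.327e-01]), 'mm', array([311.3, 165.9,   0.7]), 'deg', array([-9.000e-02,  1.000e-02,  3.796e+01]))
```

play_rows --rows '[[[0.04,0.02,0],[0,0,0.04],-1],[[0.11,0.06,0],[0,0,0.12],-1],[[0.18,0.096,0],[0,0,0.2],-1],[[0.25,0.133,0],[0,0,0.28],-1],[[0.32,0.17,0],[0,0,0.36],-1],[[0.39,0.208,0],[0,0,0.44],-1],[[0.46,0.245,0],[0,0,0.52],-1],[[0.53,0.283,0],[-0.001,0,0.6],-1],[[0.59,0.314,0],[-0.001,0,0.632],-1],[[0.622,0.332,0.001],[-0.001,0,0.632],-1]]'

```text
clock: 23.25
position: [0.5052, -0.2225, 0.2974]
ee_rot: [1.883, -2.51, -0.004]
force: [1.3, -0.3, -4.6]
width: 0.318
```

play_rows --rows '[[[0,0,0],[0,0,0],-1],[[0,0,0],[0,0,0],-1],[[0,0,0],[0,0,0],-1]]'

```text
clock: 23.55
position: [0.507, -0.2174, 0.2987]
ee_rot: [1.893, -2.505, -0.004]
force: [0.7, -0.1, -3.6]
width: 0.319
```

```bash
python3 -c "
from h import *;from cell import arm
s=arm.observe();print(s['position'],s['force']);print(move(s,(.5075,-.2190,.30),-106))"
```

```text
[ 0.50700092 -0.21742453  0.29866025] [ 0.73378629 -0.1455974  -3.63504773]
(array([ 0.0028, -0.0018, -0.0027]), array([0.0025, 0.0003, 0.0025]), 'mm', array([ 1.4, -0.9, -1.3]), 'deg', array([0.15, 0.02, 0.15]))
```

play_rows --rows '[[[0.0028,-0.002,0.02],[0.002,0,0.002],-1],[[0.0028,-0.002,0.06],[0.002,0,0.002],-1],[[0.0028,-0.002,0.11],[0.002,0,0.002],-1],[[0.0028,-0.002,0.15],[0.002,0,0.002],-1],[[0.0028,-0.002,0.165],[0.002,0,0.002],-1],[[0.0028,-0.002,0.165],[0.002,0,0.002],-1],[[0.0028,-0.002,0.165],[0.002,0,0.002],-1]]'

```text
clock: 24.25
position: [0.5082, -0.2204, 0.2177]
ee_rot: [-1.889, 2.509, -0.003]
force: [0.2, 0.1, -3.5]
width: 0.313
```

```bash
python3 snap.py side 15;python3 snap.py wrist 15; python3 -c "
from h import *;from cell import arm
c=load('side15');cv2.imwrite('pics/s15c.png',cv2.resize(c['im'][150:240,280:350,::-1],None,fx=6,fy=6,interpolation=cv2.INTER_CUBIC))
p=c['pos'];print(((proj(c,p+[0,0,-.114])-[280,150]+.5)*6).round(1),((proj(c,np.array([.5085,-.219,.085]))-[280,150]+.5)*6).round(1))
s=arm.observe();print(s['position'],s['force']);print(move(s,(.5075,-.2190,.129),-106))"
```

```text
24.25 [ 0.50815814 -0.22039501  0.2177245 ] [-1.88907313  2.50902728 -0.00304636] [ 0.21540816  0.13178027 -3.51501076] 0.31344347944218337
24.3 [ 0.50829723 -0.22050908  0.21804513] [-1.88869183  2.50888797 -0.00385007] [ 1.06095748  0.47275009 -1.96432174] 0.31701331665702204
[174.  297.2] [171.1 330.2]
[ 0.5083571  -0.2206023   0.21819827] [ 0.50338867 -0.27271121 -2.58319131]
(array([-0.0027,  0.0031,  0.1784]), array([-0.003 , -0.0006, -0.0009]), 'mm', array([-1.4,  1.5, 89.2]), 'deg', array([-0.18, -0.03, -0.06]))
```

View pics/s15c.png

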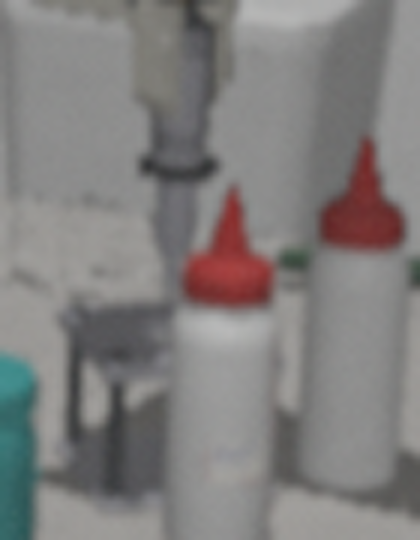

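View pics/wrist15.png

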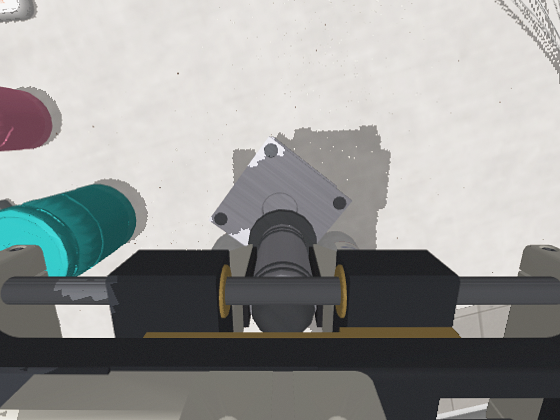

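play_rows --rows '[[[-0.002,0.0025,0],[-0.002,0,0],-1],[[-0.002,0.0025,0.02],[-0.002,0,0],-1],[[-0.002,0.0025,0.045],[-0.002,0,0],-1],[[-0.002,0.0025,0.07],[-0.002,0,0],-1],[[-0.002,0.0025,0.09],[-0.002,0,0],-1],[[-0.002,0.0025,0.09],[-0.002,0,0],-1]]'

```text
clock: 24.95
position: [0.5054, -0.2189, 0.1699]
ee_rot: [1.887, -2.508, -0.006]
force: [-0.5, 0.9, -3.0]
width: 0.32
```

```bash
python3 -c "
from h import *;from cell import arm
s=arm.observe();print(s['position'],s['force'],s['ft_torque']);print(move(s,(.5075,-.2190,.131),-106))"
```

```text
[ 0.50544729 -0.21891767  0.16989912] [-0.53891998  0.94288722 -2.97604065] [ 0.05573609  0.00465369 -0.01478768]
(array([-0.001 , -0.0044,  0.0778]), array([ 0.0044, -0.0002, -0.0012]), 'mm', array([-0.5, -2.2, 38.9]), 'deg', array([ 0.27, -0.01, -0.07]))
```

play_rows --rows '[[[-0.001,-0.003,0.005],[0.003,0,0],-1],[[-0.001,-0.003,0.02],[0.003,0,0],-1],[[-0.001,-0.003,0.04],[0.003,0,0],-1],[[-0.001,-0.003,0.058],[0.003,0,0],-1],[[-0.001,-0.003,0.068],[0.003,0,0],-1],[[-0.001,-0.003,0.076],[0.003,0,0],-1],[[-0.001,-0.003,0.076],[0.003,0,0],-1],[[-0.001,-0.003,0.076],[0.003,0,0],-1]]'

```text
clock: 25.75
position: [0.5084, -0.2193, 0.1342]
ee_rot: [-1.888, 2.509, -0.003]
force: [0.4, -0.5, -1.4]
width: 0.318
```

```bash
python3 snap.py side 16; python3 -c "
from h import *;from cell import arm
s=arm.observe();print(s['position'],s['force'],s['ft_torque']);print(move(s,(.5075,-.2190,.1285),-106))"
```

```text
25.75 [ 0.50840357 -0.21925802  0.13419654] [-1.888387    2.50933997 -0.00342665] [ 0.38029148 -0.5410082  -1.39528983] 0.31767672420960946
[ 0.50849406 -0.21928713  0.13434019] [ 0.52464111 -0.16685756 -3.28751716] [0.07528883 0.0307279  0.04539831]
(array([-0.    ,  0.0021,  0.0117]), array([-0.0025, -0.0005, -0.0012]), 'mm', array([-0. ,  1.1,  5.8]), 'deg', array([-0.15, -0.03, -0.07]))
```

play_rows --rows '[[[0,0.001,0.004],[-0.0015,0,0],-1],[[0,0.001,0.007],[-0.0015,0,0],-1],[[0,0.001,0.0095],[-0.0015,0,0],-1],[[0,0.001,0.0095],[-0.0015,0,0],-1],[[0,0.001,0.0095],[-0.0015,0,0],-1]]'

```text
clock: 26.3
position: [0.5078, -0.2191, 0.1293]
ee_rot: [1.889, -2.51, 0.001]
force: [0.8, 0.2, -3.2]
width: 0.321
```

play_rows --rows '[[[0,0,0.001],[0,0,0],-1],[[0,0,0.001],[0,0,0],-1]]'

```text
clock: 26.5
position: [0.5078, -0.2191, 0.1288]
ee_rot: [1.889, -2.51, 0.001]
force: [-0.1, 0.8, -3.8]
width: 0.316
```

Still hanging on the gripper; a little lower until the weight goes.

play_rows --rows '[[[0,0,0.001],[0,0,0],-1],[[0,0,0.002],[0,0,0],-1],[[0,0,0.002],[0,0,0],-1]]'

```text
clock: 26.8
position: [0.5079, -0.2191, 0.1285]
ee_rot: [-1.889, 2.51, -0.002]
force: [-3.0, 1.0, 6.0]
width: 0.319
```

```bash
python3 -c "
from h import *;from cell import arm
s=arm.observe();print(s['position'],s['force'],s['ft_torque'])"
```

```text
[ 0.50790144 -0.21908078  0.12853542] [-3.02232954  0.95965103  5.99545901] [ 0.1879529   0.73227334 -0.02412206]
```

play_rows --rows '[[[0,0,-0.001],[0,0,0],-1],[[0,0,-0.001],[0,0,0],-0.2],[[0,0,-0.001],[0,0,0],0],[[0,0,-0.001],[0,0,0],0.5],[[0,0,-0.001],[0,0,0],1],[[0,0,-0.001],[0,0,0],1],[[0,0,-0.001],[0,0,0],1],[[0,0,-0.001],[0,0,0],1],[[0,0,-0.001],[0,0,0],1]]' --newtons 10

```text
clock: 27.7
position: [0.5078, -0.2191, 0.1283]
ee_rot: [1.889, -2.51, 0.001]
force: [-0.3, -0.4, 0.0]
width: 0.962
```

play_rows --rows '[[[0,0,-0.02],[0,0,0],1],[[0,0,-0.06],[0,0,0],1],[[0,0,-0.12],[0,0,0],1],[[0,0,-0.2],[0,0,0],1],[[0,0,-0.28],[0,0,0],1],[[0,0,-0.36],[0,0,0],1],[[0,0,-0.44],[0,0,0],1],[[0,0,-0.44],[0,0,0],1],[[0,0,-0.44],[0,0,0],1]]'

```text
clock: 28.6
position: [0.5079, -0.219, 0.3497]
ee_rot: [-1.888, 2.509, -0.004]
force: [-0.2, 0.3, -1.2]
width: 1.0
```

```bash
python3 snap.py wrist 17;python3 snap.py side 17;python3 - <<'E'
from h import *
c=load('wrist17');P=cloud(c);Q=P.reshape(-1,3)
m=(np.hypot(Q[:,0]-.508,Q[:,1]+.218)<.03)&(Q[:,2]>.172)&(Q[:,2]<.18);print(m.sum(),np.median(Q[m],0),Q[m].min(0),Q[m].max(0))
a=load('side0')['im'].astype(int);b=load('side17')['im'].astype(int)
d=np.abs(a-b).sum(2)>60
cv2.imwrite('pics/diff.png',np.hstack([d[130:330,100:380].astype(np.uint8)*255]))
E
```

```text
28.6 [ 0.5079419  -0.21896376  0.34967695] [-1.88826537  2.50911658 -0.00447601] [-0.17760862  0.30561323 -1.20772437] 0.9999994387586192
28.65 [ 0.50733582 -0.2188428   0.34827976] [ 1.88899565e+00 -2.51005864e+00  1.09503189e-03] [-0.3897574  -0.67845782 -0.53803811] 1.0003699201636858
326 [ 0.50855164 -0.22016688  0.17538326] [ 0.49619118 -0.23208285  0.1720606 ] [ 0.51913442 -0.20836394  0.17798637]
```

View pics/side17.png

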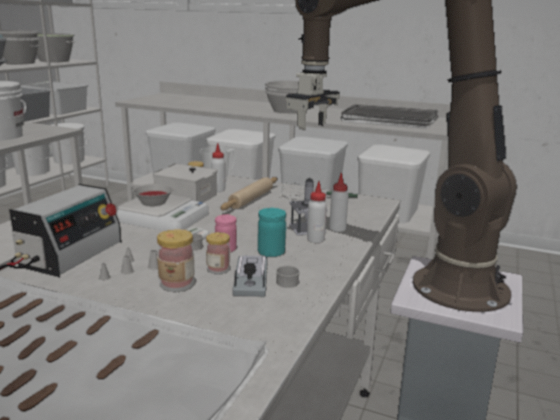

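View pics/wrist17.png

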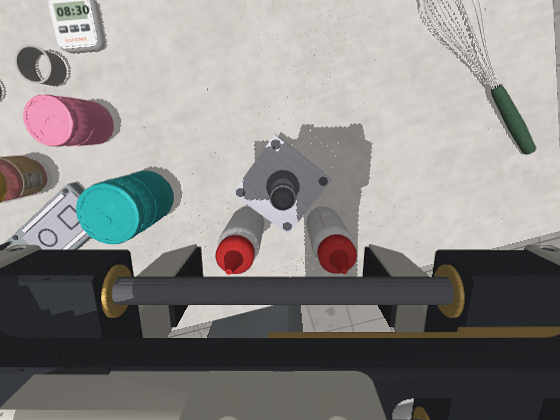

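View pics/diff.png

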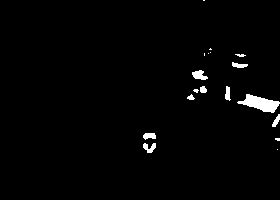

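```bash
python3 snap.py top 17; python3 - <<'E'
from h import *
o=[cv2.resize(load(n)['im'][160:260,280:360,::-1],None,fx=4.8,fy=4.8,interpolation=cv2.INTER_CUBIC) for n in('side0','side17')]
cv2.imwrite('pics/cmp.png',np.hstack(o))
o=[cv2.resize(load(n)['im'][130:290,120:420,::-1],None,fx=2.6,fy=1.85,interpolation=cv2.INTER_CUBIC) for n in('top0','top17')]
cv2.imwrite('pics/cmpt.png',np.vstack(o))
E
```

```text
28.7 [ 0.50705687 -0.21876823  0.34749409] [ 1.88856614e+00 -2.50935446e+00 -8.55617393e-04] [0.09998306 0.13737099 0.34716337] 1.000409326953812
```

View pics/cmp.png

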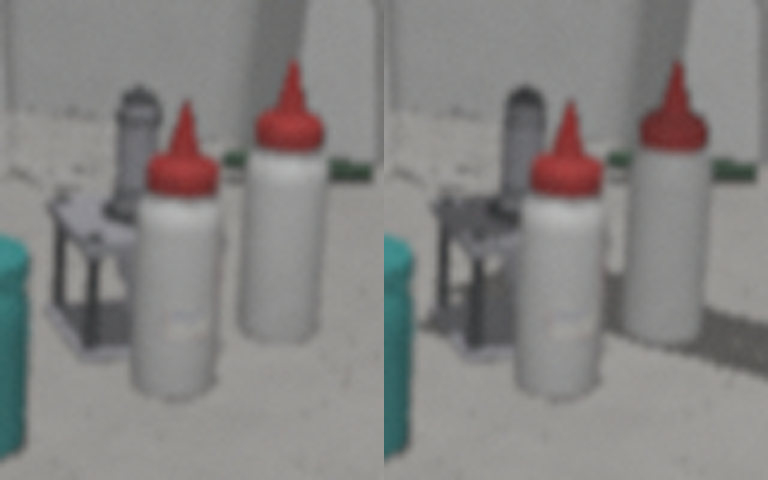

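View pics/cmpt.png

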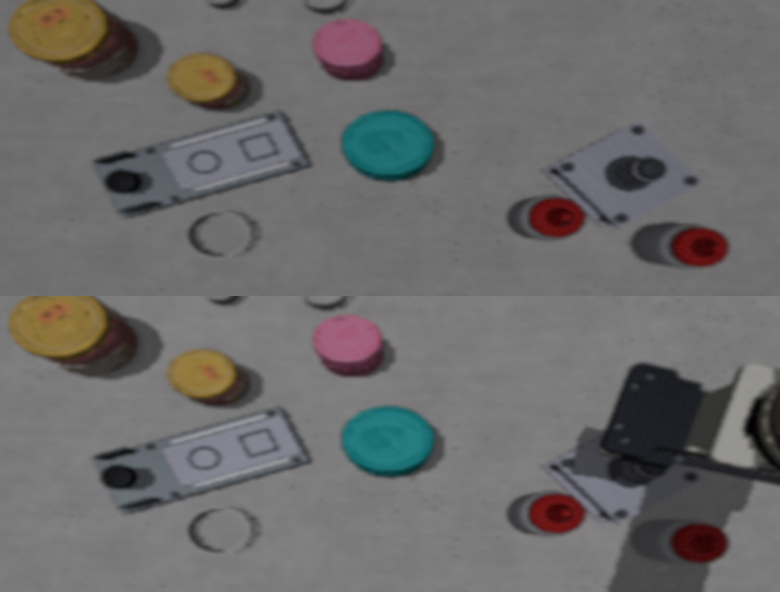

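Nothing has shifted; the only differences are the knob, which is now out, and the gripper's shadow. I'll hand it in.

```bash
python3 -c "
from cell import arm
print(arm.sign_off())"
```

```text
the job is handed in; nothing more can be done
None
```

The job is done and handed in at about 29 s of the 72 s allowed; no verdict was reported.

- **Knob:** I pulled it straight up until it clicked over. Its top then measured 77 mm above the table, against 64 mm before. It still looked out in the last pictures.
- **Punch presses:** I pressed the punch upright, first in the round frame and then in the square one. Each press pushed the plunger in about 11.5–12 mm. The net force (punch weight taken off) was about 10–11 N early in the stroke and about 6 N at the bottom, so I read both as tripped. From the pictures I put the point within about 1–2 mm of each middle; I did not look at the tag for actual marks.
- **Punch back in the stand:** It sits upright with its collar on the plate. Its top is at 175 mm, the same as at the start. The wrist camera puts it about 2 mm from where it first hung, which is within the play of the hole.
- **Other objects:** Comparing before and after pictures from the side and top showed no shift of either bottle, the jar or the ring cutter. The only differences were the knob and the gripper's shadow.
- **Robot at hand-in:** The gripper was open and clear of everything, about 170 mm above the punch. The forces I read stayed under about 10 N.

No check failed. The measured tool position wandered by 1–2 mm between readings. The top and wrist cameras differed by about 2 mm, as the calibration allows. The gripper also read 31 mm on the knob's 29 mm waist, but the grip held.

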